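Pack a sculpture foot tight in the holding frame

ROBOT

A 7-joint arm with a two-finger parallel gripper is mounted at the origin on the work surface. World frame = base frame: x ahead of the robot, y to its left, z up, the work surface at z = 0. Lengths are in mm, angles in rad, forces in N, time in s.
With the tool pointing down it reaches from about 400 to 875 mm from the base axis. Payload 6.5 kg.
Tool frame: the origin (TCP) lies at the very end of the fingers, on their centre line; the grasp point (between the pads) lies 19 mm behind it; z points along the fingers, y is the direction in which the jaws open and shut (so a half turn about z gives the same grasp; the last joint's range is limited). The gripper opens to 88 mm and grips with 3 to 60 N. Pads are 18 mm wide; open, the fingers measure 123 mm over their backs; the gripper's body (75 mm by 187 mm) begins 45 mm behind the grasp point.
Start: joints at [-1.377, 0.536, -0.004, 1.538, 0.003, 1.067, -0.071], TCP at [166.973, 628.18, 201.516] pointing down, gripper open.
Joint ranges: [-2.7, 2.7], [-0.37, 2.16], [-1.27, 1.26], [0.24, 2.4], [-1.31, 4.45], [0.19, 1.91], [-2.76, 2.76]. Speed limits (rad/s): [2.39, 2.39, 3.14, 3.14, 3.14, 3.14, 3.14].

INTERFACE

Orientations are given as a unit quaternion [w, x, y, z].
In Python, from workcell import bot gives the robot as it stands. The module is installed in compiled form; this text tells all that it offers.
- The arm moves only by the tool carry_out, never from a script. Its argument "increments" is text: rows parted by semicolons, each of 5 numbers parted by spaces: the shift along the world's x, y, z in m, then the turn about the world's z in degrees, then the finger opening in m, from 0 to 0.0881. In form: tx ty tz yaw grip; .... A call has 1 to 10 rows; each row is the pose to reach, as a shift and turn from the pose commanded when the call began; what a row does not reach only later rows make up. A row lasts 1/8 s, in which the tool goes at most 62.5 mm and 10.7 degrees, less where a joint would pass 70% of its speed; a pose out of reach is approached as far as the arm can. A call with a gripper value outside its range is refused whole. The fingers move at their own pace and stop on an object; the grip force is fixed at half the most. Time passes only in rows, so rows that repeat a pose let the fingers close. It gives the time, the measured TCP pose, the force and the opening at its end, in the units of the state.
- bot.read_state(): the state, without advancing time (a new reading comes with each control period).
- bot.camera(name): name is "side" or "top"; returns a dict with "frame" (384x512x3 uint8, red, green, blue), "camera_matrix" (3x3 intrinsics, pixels), "k1" (the pictures are not rectified: a ray, as slopes to the right and down, at radius r is drawn at 1 + k1 r^2 times it, then the intrinsics apply), "world_from_camera" (4x4, takes a point from camera to world coordinates). Camera axes: x right, y up, looking along -z (the intrinsics and any distortion apply to the point x, -y, -z); pixel columns grow to the right and rows downward; lengths in mm; the calibration is good to about 2 mm. A picture is of the moment at which its call begins. There is no depth.
- bot.job_done(): hands the job in, once; it reports no verdict.
Trained networks look in a picture, given as the dict that the camera call returned (one of the last four; its "shot" number tells which), for a name from the list of things; names that differ only in an ending like _2 or _b are one class to them, and where a whole thing is asked for, a point or a joint stands for the part that bears it (a point fixed in the world has none). Each returns a list of dicts, best first, with "score" (0 to 1); they miss things now and then, are a little off and sometimes report something else, mostly with a low value. They report only what shows in the picture. A call takes as long as a camera call. They do not tell look-alikes from the thing itself.
- bot.spot_in(query, picture): "xyz" ([x, y, z] in mm, in the coordinates of the camera as it stood for that picture, good to about 4 mm: the middle of the surface that is visible of it).
- bot.silhouettes(query, picture): "mask" (384x512 bool, what is visible of it).
The state is a dict: "time_s": time; "q": joint angles; "qd": joint speeds; "joint_efforts": joint torques, N m; "tcp_pos": TCP position; "orientation": TCP orientation; "ft_force": force on the tool from outside, world axes, zero at the start; "torque": the same for the moment, N m; "opening": opening from 0.0 (shut) to 1.0 (fully open).
Only numpy, scipy, OpenCV 4.12 (cv2) and the standard library are available. Lean on these libraries where they do the work, as an engineer would, in place of code of your own. Each camera call takes 0.05 s, during which the arm holds its last target.

TASK

Stand the wooden sculpture foot, post up, in the holding frame between the two end stops, then fill the rest of the space between the stops with upright plywood packers, chosen so that together they fill it snugly (no more than about 5 mm of play in all) and every one stands flat on the board, in line with the stops, without being forced. Put every packer that is left over into the flower pot that stands mouth up, keep that pot upright on the table, and do not disturb the other things on the table.

Things in the scene. Friction and masses are not known exactly. Their poses are not given: they have to be found in the camera images.
- frame: Holding frame: a flat wooden board 120 x 220 mm and 12 mm thick, fixed to the table, with two fixed end stops (each 60 mm along x, 30 mm along y, 30 mm high above the board) centred on its long axis, their inner faces 140 mm apart at y = -70 and y = +70 mm. Open at both long sides and above. Origin: centre of the board's underside; x across the board, y along it (from stop to stop), z up.
- foot_c (a point): Sculpture foot, loose, about 0.18 kg: a wooden block 110 (x) x 70 (y) x 30 mm high with an upright square post, 24 x 24 mm and 55 mm tall, in the middle of its top to lift it by; 85 mm tall in all. In the frame it stands on the board with its 70 mm side along the frame's y. This point is its centre, 42.5 mm above its underside; z up.
- pot_rim (a point): Wide flower pot, loose, 0.45 kg: open round planter of reddish clay colour, 100 mm tall, 212 mm across the rim, inside about 200 mm across at the mouth narrowing to 180 mm at the floor (5 mm thick); the only pot that stands mouth up. This point is the centre of its mouth, at rim height; z up.
- p1_c (a point): Plywood packer, 18 mm thick, loose, standing upright: an upside-down T, 80 mm long (x) at the foot, 30 mm high there, with a grip tab 30 mm long (x) and 28 mm high in the middle of its top; 18 mm thick (y) all over, 58 mm tall in all, 36 g. It may be absent. This point is its centre, 29 mm above its underside; x along its length, y through its thickness, z up. In the frame it stands on the board with its thickness along the frame's y.
- p2_c (a point): Plywood packer, 18 mm thick, loose, standing upright: an upside-down T, 80 mm long (x) at the foot, 30 mm high there, with a grip tab 30 mm long (x) and 28 mm high in the middle of its top; 18 mm thick (y) all over, 58 mm tall in all, 36 g. It may be absent. This point is its centre, 29 mm above its underside; x along its length, y through its thickness, z up. In the frame it stands on the board with its thickness along the frame's y.
- p3_c (a point): Plywood packer, 24 mm thick, loose, standing upright: an upside-down T, 80 mm long (x) at the foot, 30 mm high there, with a grip tab 30 mm long (x) and 28 mm high in the middle of its top; 24 mm thick (y) all over, 58 mm tall in all, 48 g. It may be absent. This point is its centre, 29 mm above its underside; x along its length, y through its thickness, z up. In the frame it stands on the board with its thickness along the frame's y.
- p4_c (a point): Plywood packer, 24 mm thick, loose, standing upright: an upside-down T, 80 mm long (x) at the foot, 30 mm high there, with a grip tab 30 mm long (x) and 28 mm high in the middle of its top; 24 mm thick (y) all over, 58 mm tall in all, 48 g. It may be absent. This point is its centre, 29 mm above its underside; x along its length, y through its thickness, z up. In the frame it stands on the board with its thickness along the frame's y.
- p5_c (a point): Plywood packer, 30 mm thick, loose, standing upright: an upside-down T, 80 mm long (x) at the foot, 30 mm high there, with a grip tab 30 mm long (x) and 28 mm high in the middle of its top; 30 mm thick (y) all over, 58 mm tall in all, 60 g. It may be absent. This point is its centre, 29 mm above its underside; x along its length, y through its thickness, z up. In the frame it stands on the board with its thickness along the frame's y.
- p6_c (a point): Plywood packer, 30 mm thick, loose, standing upright: an upside-down T, 80 mm long (x) at the foot, 30 mm high there, with a grip tab 30 mm long (x) and 28 mm high in the middle of its top; 30 mm thick (y) all over, 58 mm tall in all, 60 g. It may be absent. This point is its centre, 29 mm above its underside; x along its length, y through its thickness, z up. In the frame it stands on the board with its thickness along the frame's y.
- p7_c (a point): Plywood packer, 36 mm thick, loose, standing upright: an upside-down T, 80 mm long (x) at the foot, 30 mm high there, with a grip tab 30 mm long (x) and 28 mm high in the middle of its top; 36 mm thick (y) all over, 58 mm tall in all, 72 g. It may be absent. This point is its centre, 29 mm above its underside; x along its length, y through its thickness, z up. In the frame it stands on the board with its thickness along the frame's y.
- tape: Bystander: roll of paper tape lying flat, 90 mm across, 24 mm high. Origin: centre of its underside; z up.
- glue: Bystander: white glue bottle, 48 mm across, 85 mm tall. Origin: centre of its underside; z up.
Mind the look-alikes: they are no part of the job. Leave any black, blue or pink look-alike of the part that bears p4_c alone.

How it is judged:
By the outcome, as a careful person would: the job done as asked, in the order asked, and still so for the second after the job is handed in, with the robot touching nothing.
Of p1, p2, p3, p4, p5, p6, p7 only 5 to 7 are there at a start; the rules pass over those that are not, and their reading is None.
At some moment in a run one of pot, foot may be knocked a few centimetres aside while the robot is not near it.
It also fails if it takes over 210 s, if anything falls off the work surface, if the arm or the gripper's body presses on something with over 40 N, if the wrist force passes 120 N, or if a joint passes its speed limit or range.

## Working session

There is one attempt and no reset: what is moved stays moved. The work goes in short steps, Python scripts to look and compute and a tool call to move; the robot and the scene stay as the last step left them, time stands still between calls to the robot, and variables do not carry over. Pictures are saved under pics/ and viewed, and the job is handed in when it is done.

Besides the shell and the picture viewer there is one more tool, called after "Call:" by a JSON object that holds its "fn" and its "kwargs". carry_out: Moves the arm, as the interface text tells. Its arguments: {"type":"object","properties":{"increments":{"type":"string"}},"required":["increments"]}

```bash
mkdir -p pics; python3 - <<'E'
from workcell import bot
import cv2
s=bot.read_state();print(s)
for n in("side","top"):
    c=bot.camera(n);cv2.imwrite(f"pics/{n}0.png",cv2.cvtColor(c["frame"],cv2.COLOR_RGB2BGR))
    print(n,c["camera_matrix"],c["k1"],c["world_from_camera"],c["shot"])
E
```

```text
{'time_s': 0.0, 'q': array([-1.37721134,  0.53716006, -0.00445343,  1.5388678 ,  0.00257389,
        1.06729537, -0.07115886]), 'qd': array([-0.00158746, -0.00064402, -0.00073624, -0.0013924 ,  0.00084841,
       -0.00167162, -0.00030662]), 'joint_efforts': array([-1.64398993e-03, -5.70983362e+01,  9.89642702e-01, -2.51616150e+01,
       -5.63763559e-02,  1.77145185e-02,  1.47008609e-04]), 'tcp_pos': array([166.79662686, 627.5306558 , 200.64501501]), 'orientation': array([-6.37953968e-05,  1.29471378e-01,  9.91582784e-01, -8.60133393e-04]), 'ft_force': array([-0.10328082,  0.0866712 ,  0.83391013]), 'torque': array([-0.04032797,  0.00855103,  0.09544423]), 'opening': 1.000655904075375}
side [[485.49212948   0.         252.66796823]
 [  0.         485.49212948 192.03457105]
 [  0.           0.           1.        ]] -0.08447599743620762 [[ 8.12242443e-01  4.42464108e-01 -3.80115412e-01 -6.12550120e-01]
 [-5.83248256e-01  6.05812866e-01 -5.41121283e-01 -6.34209338e+02]
 [-9.14793880e-03  6.61223325e-01  7.50133342e-01  1.01615412e+03]
 [ 0.00000000e+00  0.00000000e+00  0.00000000e+00  1.00000000e+00]] 1
top [[487.01169447   0.         255.33646081]
 [  0.         487.01169447 186.45004295]
 [  0.           0.           1.        ]] 0.04219427424182691 [[-9.90309531e-03  9.76677470e-01 -2.14483213e-01  1.91747943e+02]
 [-9.99950464e-01 -9.88688153e-03  1.14838973e-03  4.08640139e+01]
 [-9.98963739e-04  2.14483961e-01  9.76727000e-01  1.35674454e+03]
 [ 0.00000000e+00  0.00000000e+00  0.00000000e+00  1.00000000e+00]] 2
```

View pics/side0.png

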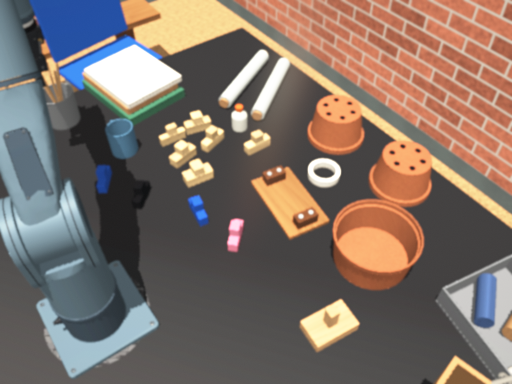

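View pics/top0.png

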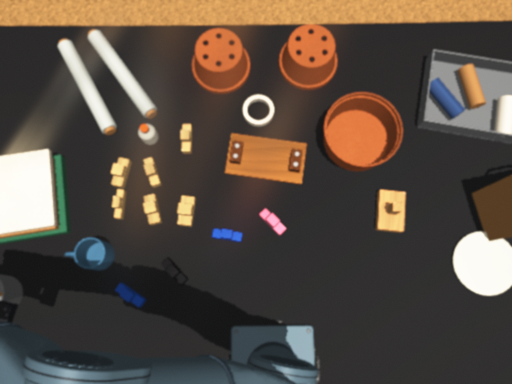

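```bash
cat > h.py <<'E'
import numpy as np, cv2
from workcell import bot
def w2p(c,P):
    P=np.atleast_2d(P).astype(float);T=np.linalg.inv(c["world_from_camera"])
    q=P@T[:3,:3].T+T[:3,3]; x=q[:,0]/-q[:,2]; y=-q[:,1]/-q[:,2]; r2=x*x+y*y; f=1+c["k1"]*r2
    K=c["camera_matrix"]; return np.c_[K[0,0]*x*f+K[0,2],K[1,1]*y*f+K[1,2]]
def p2w(c,uv,z):
    K=c["camera_matrix"];d=np.array([(uv[0]-K[0,2])/K[0,0],(uv[1]-K[1,2])/K[1,1]]);s=d.copy()
    for _ in range(20): s=d/(1+c["k1"]*(s@s))
    W=c["world_from_camera"];r=W[:3,:3]@np.array([s[0],-s[1],-1]);o=W[:3,3];return o+r*(z-o[2])/r[2]
def c2w(c,x): W=c["world_from_camera"];return W[:3,:3]@np.array(x)+W[:3,3]
def save(c,n,box=None,k=1):
    f=cv2.cvtColor(c["frame"],cv2.COLOR_RGB2BGR)
    if box: f=f[box[1]:box[3],box[0]:box[2]]
    cv2.imwrite("pics/"+n+".png",cv2.resize(f,None,fx=k,fy=k,interpolation=cv2.INTER_CUBIC))
E
python3 - <<'E'
from h import *
import pickle
S=bot.camera("side");T=bot.camera("top")
save(T,"t1",(95,110,325,260),3.4);save(S,"s1",(150,90,350,250),4)
M={}
for q in["frame","foot_c","pot_rim","tape","glue","p1_c","p3_c","p5_c","p7_c"]:
    for n,c in(("S",S),("T",T)):
        r=bot.spot_in(q,c); print(q,n,[(np.round(c2w(c,d["xyz"])).astype(int).tolist(),round(d["score"],2)) for d in r])
        M[q,n]=bot.silhouettes(q,c)
        print("   ",[(int(d["mask"].sum()),np.round(np.argwhere(d["mask"]).mean(0)[::-1]).tolist(),round(d["score"],2)) for d in M[q,n]])
pickle.dump((S,T,M),open("m.pkl","wb"));print(bot.read_state()["time_s"])
E
```

```text
frame S [([565, 5, 15], 0.95)]
    [(2941, [289.0, 202.0], 0.91)]
frame T [([564, 9, 9], 0.84)]
    [(3188, [266.0, 158.0], 0.97), (257, [152.0, 172.0], 0.44), (420, [186.0, 211.0], 0.38)]
foot_c S [([401, -340, 25], 0.94)]
    [(1706, [329.0, 326.0], 0.69)]
foot_c T [([409, -328, 31], 0.95), ([634, 336, 53], 0.31)]
    [(1170, [390.0, 210.0], 0.74)]
pot_rim S [([647, -241, 32], 0.7)]
    [(6341, [375.0, 243.0], 0.6)]
pot_rim T [([644, -262, 4], 0.6)]
    [(4830, [361.0, 131.0], 0.76), (311, [148.0, 134.0], 0.38)]
tape S [([711, 27, 19], 0.84)]
    [(520, [324.0, 173.0], 0.65)]
tape T [([709, 31, 19], 0.68)]
    [(458, [259.0, 111.0], 0.73)]
glue S [([635, 333, 49], 0.87)]
    [(323, [239.0, 119.0], 0.7), (511, [182.0, 153.0], 0.58)]
glue T [([632, 338, 57], 0.51)]
    [(326, [148.0, 134.0], 0.73), (3180, [265.0, 158.0], 0.33)]
p1_c S [([438, 409, 28], 0.85)]
    [(321, [172.0, 135.0], 0.73)]
p1_c T [([435, 414, 25], 0.85), ([411, -327, 33], 0.34)]
    [(429, [120.0, 172.0], 0.73), (306, [119.0, 203.0], 0.66)]
p3_c S [([622, 227, 28], 0.76)]
    []
p3_c T [([621, 230, 31], 0.6)]
    [(300, [186.0, 138.0], 0.52)]
p5_c S [([522, 409, 28], 0.74), ([417, 317, 28], 0.7)]
    [(433, [197.0, 123.0], 0.96), (339, [239.0, 119.0], 0.47)]
p5_c T [([524, 412, 25], 0.77)]
    [(442, [120.0, 172.0], 0.85), (318, [152.0, 172.0], 0.64)]
p7_c S [([410, 220, 31], 0.79)]
    [(551, [197.0, 173.0], 0.83), (460, [182.0, 154.0], 0.56)]
p7_c T [([415, 228, 32], 0.69), ([713, 32, 19], 0.37)]
    [(424, [187.0, 210.0], 0.69)]
2.0
```

```bash
ls -la pics
```

```text
total 1336
drwxr-xr-x 2 agent agent   4096 Dec  7 13:23 .
drwxr-xr-x 3 agent agent   4096 Dec  7 13:23 ..
-rw-r--r-- 1 agent agent 468139 Dec  7 13:23 s1.png
-rw-r--r-- 1 agent agent 285314 Dec  7 13:21 side0.png
-rw-r--r-- 1 agent agent 350939 Dec  7 13:23 t1.png
-rw-r--r-- 1 agent agent 248206 Dec  7 13:21 top0.png
```

View pics/t1.png

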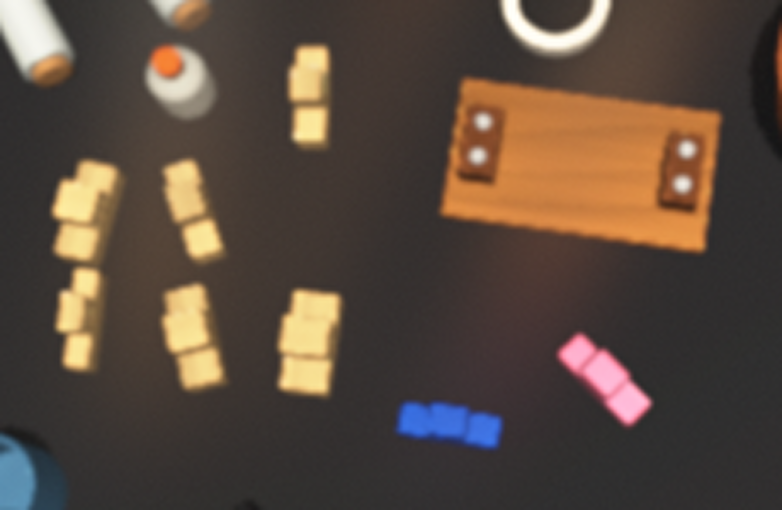

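View pics/s1.png

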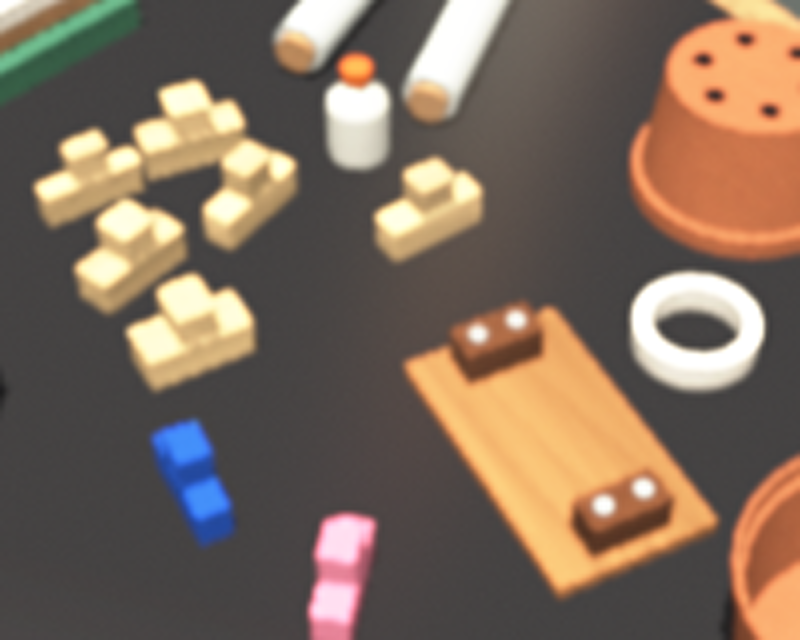

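```bash
cat > fit.py <<'E'
from h import *
from scipy.optimize import minimize
def boxpts(x0,x1,y0,y1,z0,z1): return np.array([[x,y,z] for x in(x0,x1) for y in(y0,y1) for z in(z0,z1)],float)
def pose(P,x,y,yaw,z=0): c,s=np.cos(yaw),np.sin(yaw);return np.c_[c*P[:,0]-s*P[:,1]+x,s*P[:,0]+c*P[:,1]+y,P[:,2]+z]
def packer(t): return [boxpts(-40,40,-t/2,t/2,0,30),boxpts(-15,15,-t/2,t/2,30,58)]
FOOT=[boxpts(-55,55,-35,35,0,30),boxpts(-12,12,-12,12,30,85)]
UP=4
def render(c,boxes,x,y,yaw,roi,z=0):
    m=np.zeros(((roi[3]-roi[1])*UP,(roi[2]-roi[0])*UP),np.uint8)
    for b in boxes:
        uv=(w2p(c,pose(b,x,y,yaw,z))+0.5-np.array(roi[:2]))*UP-0.5
        cv2.fillConvexPoly(m,cv2.convexHull(np.round(uv*16).astype(np.int32)),1,shift=4)
    return cv2.resize(m.astype(np.float32),None,fx=1/UP,fy=1/UP,interpolation=cv2.INTER_AREA)
def wood(c):
    f=c["frame"].astype(np.float32)
    return f
def soft(c,roi,fgthr=None):
    f=c["frame"][roi[1]:roi[3],roi[0]:roi[2]].astype(np.float32)
    g=f[...,0]+f[...,1]-0.6*f[...,2]   # yellow bright
    return g
def fit(cams,mk,x,y,yaw0s,ts,z=0,R=26,mask=None):
    best=[]
    data=[]
    for c in cams:
        u=w2p(c,[[x,y,25]])[0];r=[int(max(0,u[0]-R)),int(max(0,u[1]-R)),int(min(512,u[0]+R)),int(min(384,u[1]+R))]
        data.append((c,r,soft_bin(c,r,u)))
    for t in ts:
        B=mk(t)
        def cost(p,full=False):
            e=0
            for c,r,g in data: e+=np.abs(render(c,B,p[0],p[1],p[2],r,z)-g).sum()
            return e
        bt=None
        for y0 in yaw0s:
            s=np.array([[0,0,0],[8,0,0],[0,8,0],[0,0,.25]])+[x,y,y0]
            o=minimize(cost,[x,y,y0],method="Nelder-Mead",options=dict(initial_simplex=s,xatol=.05,fatol=.05))
            if bt is None or o.fun<bt.fun: bt=o
        best.append((round(bt.fun,1),t,np.round(bt.x[:2],1).tolist(),round(np.degrees(bt.x[2]),1)))
    return best
def soft_bin(c,r,u):
    f=c["frame"][r[1]:r[3],r[0]:r[2]].astype(np.float32)
    # wood soft membership: saturated yellow; scale by brightness
    v=np.clip((f[...,0]-60)/70,0,1)*np.clip((f[...,0]-f[...,2]-15)/25,0,1)
    lab=(v>.5).astype(np.uint8);n,L,st,ce=cv2.connectedComponentsWithStats(lab,connectivity=4)
    cx,cy=u-np.array(r[:2]);k=1+np.argmin([np.min(np.hypot(*(np.argwhere(L==i)[:,::-1]-[cx,cy]).T))-0.001*st[i,4] for i in range(1,n)])
    keep=cv2.dilate((L==k).astype(np.uint8),np.ones((3,3)))
    oth=((L>0)&(L!=k)); return v*keep*(~oth)
E
cat > r1.py <<'E'
from fit import *
import pickle
S,T,M=pickle.load(open("m.pkl","rb"))
G=[(438,409),(622,227),(522,409),(417,317),(415,226)]
# sixth: top px (151,172)
G.append(tuple(p2w(T,(152,172),30)[:2]))
for x,y in G:
    b=fit((S,T),packer,x,y,[-.3,.3],[18,24,30,36]);b.sort();print(b[:2])
    b=fit((T,),packer,x,y,[-.3,.3],[18,24,30,36]);b.sort();print("   T",b[:2])
    b=fit((S,),packer,x,y,[-.3,.3],[18,24,30,36]);b.sort();print("   S",b[:2])
b=fit((S,T),lambda t:FOOT,405,-333,[-.1,.2],[0],R=50);print(b)
for c in(S,T): print(fit((c,),lambda t:FOOT,405,-333,[-.1,.2],[0],R=50))
E
python3 r1.py
```

```text
[(np.float64(970.6), 24, [441.7, 420.6], np.float64(-3.9)), (np.float64(979.6), 18, [441.1, 420.2], np.float64(-4.1))]
   T [(np.float64(170.2), 18, [441.5, 420.2], np.float64(-3.9)), (np.float64(192.0), 24, [441.4, 419.5], np.float64(-1.7))]
   S [(np.float64(769.0), 30, [440.8, 420.0], np.float64(-3.2)), (np.float64(770.3), 36, [440.5, 416.6], np.float64(-4.1))]
[(np.float64(99.9), 30, [631.4, 237.9], np.float64(0.4)), (np.float64(135.2), 24, [631.2, 237.3], np.float64(-3.4))]
   T [(np.float64(33.3), 30, [631.6, 237.5], np.float64(1.3)), (np.float64(34.9), 24, [631.9, 237.2], np.float64(-3.3))]
   S [(np.float64(53.5), 36, [632.5, 239.5], np.float64(0.7)), (np.float64(58.4), 30, [630.7, 238.5], np.float64(-2.2))]
[(np.float64(1066.7), 36, [531.8, 420.3], np.float64(-12.9)), (np.float64(1083.7), 30, [532.6, 420.4], np.float64(-12.9))]
   T [(np.float64(171.6), 30, [532.0, 420.5], np.float64(-13.0)), (np.float64(182.9), 36, [531.7, 419.2], np.float64(-10.8))]
   S [(np.float64(875.5), 36, [531.3, 422.2], np.float64(-11.3)), (np.float64(908.5), 30, [529.9, 420.5], np.float64(-10.3))]
[... 579 characters left out ...]
0.6, 234.2], np.float64(-12.7))]
   S [(np.float64(467.6), 36, [418.7, 234.7], np.float64(-4.6)), (np.float64(515.8), 30, [418.8, 231.8], np.float64(-4.7))]
[(np.float64(545.0), 30, [531.7, 333.8], np.float64(17.8)), (np.float64(583.0), 24, [532.0, 334.0], np.float64(15.2))]
   T [(np.float64(34.7), 30, [533.2, 333.6], np.float64(18.4)), (np.float64(58.6), 24, [533.1, 333.5], np.float64(14.8))]
   S [(np.float64(488.0), 30, [532.8, 336.8], np.float64(19.9)), (np.float64(488.6), 36, [534.1, 339.3], np.float64(22.2))]
[(np.float64(258.3), 0, [414.1, -333.4], np.float64(-6.9))]
[(np.float64(113.2), 0, [413.7, -331.4], np.float64(-6.6))]
[(np.float64(44.4), 0, [414.4, -336.9], np.float64(-6.6))]
```

```bash
cat > joint.py <<'E'
from fit import *
def vmap(c,a=85,b=80):
    f=c["frame"].astype(np.float32); return np.clip((f[...,0]-a)/b,0,1)*np.clip((f[...,0]-f[...,2]-15)/25,0,1)
def joint(cams,P,tfix=None,iters=2,exclude=[],a=85):
    P=np.array(P,float)
    V=[cv2.GaussianBlur(vmap(c,a),(0,0),.01) for c in cams]
    for it in range(iters):
        for i in range(len(P)):
            others=[]
            rois=[]
            for c in cams:
                u=w2p(c,[[P[i,0],P[i,1],25]])[0];R=24;r=[int(u[0]-R),int(u[1]-R),int(u[0]+R),int(u[1]+R)];rois.append(r)
                o=np.zeros((r[3]-r[1],r[2]-r[0]),np.float32); own=np.zeros_like(o)
                for j in range(len(P)):
                    if j!=i:o=np.maximum(o,render(c,packer(P[j,3]),*P[j,:3],r))
                own=render(c,packer(P[i,3]+8),*P[i,:3],r); own=cv2.dilate((own>0).astype(np.uint8),np.ones((5,5)))
                others.append((o,own))
            def cost(p):
                e=0
                for c,v,r,(o,own) in zip(cams,V,rois,others):
                    m=np.maximum(cv2.GaussianBlur(render(c,packer(p[3]),*p[:3],r),(0,0),.8),o)
                    e+=(((m-v[r[1]:r[3],r[0]:r[2]])**2)*own).sum()
                return e
            s=np.array([[0,0,0,0],[4,0,0,0],[0,4,0,0],[0,0,.1,0],[0,0,0,4]])+P[i]
            o=minimize(cost,P[i],method="Nelder-Mead",options=dict(initial_simplex=s,xatol=.02,fatol=.02,maxiter=300))
            P[i]=o.x
            if it==iters-1: print(i,np.round(P[i,:2],1),"yaw %.1f t %.1f cost %.1f"%(np.degrees(P[i,2]),P[i,3],o.fun))
    return P
E
cat > r2.py <<'E'
from joint import *
import pickle
S,T,M=pickle.load(open("m.pkl","rb"))
P=[[441,420,-.07,22],[631,238,0,26],[532,420,-.22,30],[425.5,329,.2,28],[419.5,234,-.13,34],[532,334,.3,24]]
print("T");joint((T,),P);print("S");joint((S,),P);print("both");P=joint((S,T),P)
np.save("P.npy",P)
for n,c in(("S",S),("T",T)):
    k=4;f=cv2.resize(cv2.cvtColor(c["frame"],cv2.COLOR_RGB2BGR),None,fx=k,fy=k)
    for p in P:
        for b in packer(p[3]):
            uv=(w2p(c,pose(b,*p[:3]))+.5)*k-.5
            cv2.polylines(f,[cv2.convexHull(np.round(uv).astype(np.int32))],True,(255,0,255),1)
    u=w2p(c,[[500,330,20]])[0]*k;x,y=map(int,u);cv2.imwrite(f"pics/fit{n}.png",f[max(0,y-290):y+290,max(0,x-380):x+380])
E
python3 r2.py
```

```text
T
0 [442.  420.8] yaw -3.7 t 15.6 cost 8.1
1 [632.5 237.4] yaw -1.5 t 24.0 cost 7.0
2 [532.8 421.3] yaw -13.3 t 27.2 cost 8.4
3 [426.  329.5] yaw 13.6 t 28.9 cost 5.9
4 [420.4 233.9] yaw -7.0 t 35.9 cost 7.2
5 [533.  333.7] yaw 18.1 t 25.0 cost 5.3
S
0 [441.7 422.1] yaw -4.0 t 23.9 cost 17.1
1 [631.7 239.5] yaw 0.1 t 30.8 cost 15.9
2 [532.2 423.1] yaw -10.9 t 36.6 cost 20.5
3 [426.1 332.1] yaw 13.9 t 34.1 cost 18.3
4 [420. 236.] yaw -6.8 t 41.6 cost 14.6
5 [532.8 336.8] yaw 19.2 t 27.7 cost 17.0
both
0 [441.9 420.8] yaw -4.1 t 18.0 cost 45.4
1 [631.8 238. ] yaw -0.6 t 26.5 cost 37.6
2 [532.3 421.3] yaw -12.7 t 29.2 cost 44.7
3 [425.9 330.1] yaw 13.0 t 30.6 cost 40.7
4 [420.2 234.5] yaw -7.1 t 37.2 cost 33.9
5 [532.4 334.4] yaw 18.0 t 25.0 cost 30.1
```

View pics/fitT.png

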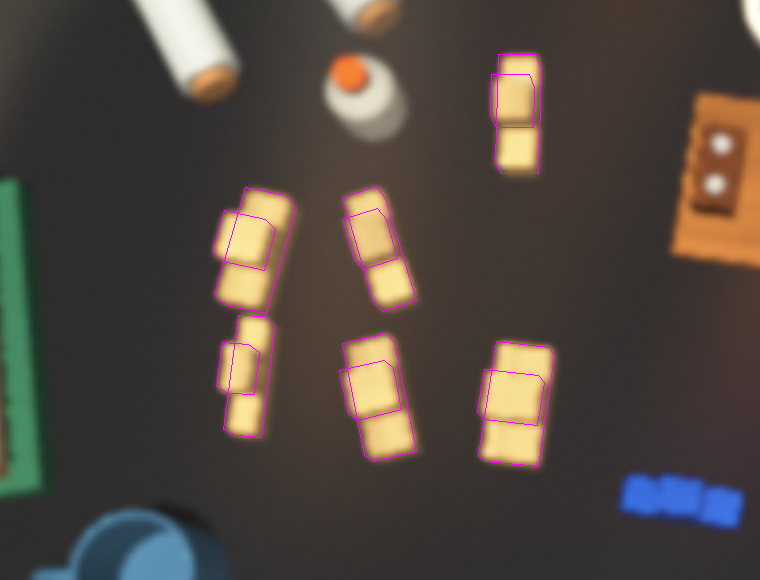

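View pics/fitS.png

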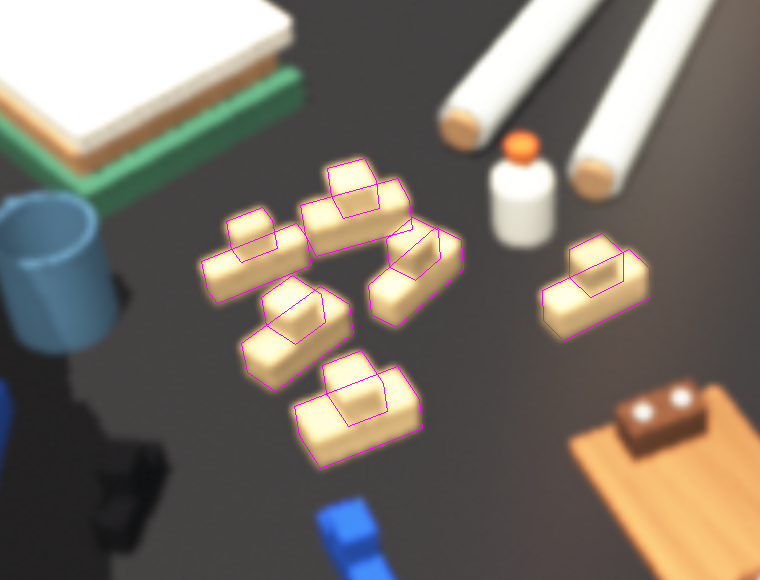

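```bash
cat > r3.py <<'E'
from fit import *
import pickle
S,T,M=pickle.load(open("m.pkl","rb"))
FR=[boxpts(-60,60,-110,110,0,12),boxpts(-30,30,70,100,12,42),boxpts(-30,30,-100,-70,12,42)]
def maskfit(cs,boxes,x0):
    full=(0,0,512,384)
    def cost(p): return sum(np.abs(render(c,boxes,*p,full)-m).sum() for c,m in cs)
    s=np.array([[0,0,0],[8,0,0],[0,8,0],[0,0,.1]])+x0
    o=minimize(cost,x0,method="Nelder-Mead",options=dict(initial_simplex=s,xatol=.02,fatol=.1));return o.x,o.fun
a=(S,M["frame","S"][0]["mask"].astype(np.float32));b=(T,M["frame","T"][0]["mask"].astype(np.float32))
def refine(c,m): # colour
    f=c["frame"].astype(np.float32); d=cv2.dilate(m.astype(np.uint8),np.ones((7,7))); return np.clip((f[...,0]-60)/60,0,1)*np.clip((f[...,0]-f[...,2]-15)/25,0,1)*d
for cs in((a,),(b,),(a,b)): 
    x,f=maskfit(cs,FR,[564,7,-.1]);print(np.round(x[:2],1),np.degrees(x[2]),f)
# colour board mask: filled
def cm(c,m):
    f=c["frame"].astype(np.float32); d=cv2.dilate(m.astype(np.uint8),np.ones((9,9)))
    v=((f[...,0]-f[...,2])>35)&(d>0); v=cv2.morphologyEx(v.astype(np.uint8),cv2.MORPH_CLOSE,np.ones((9,9)));return v.astype(np.float32)
a=(S,cm(*a));b=(T,cm(*b))
for cs in((a,),(b,),(a,b)): 
    x,f=maskfit(cs,FR,[564,7,-.1]);print("col",np.round(x[:2],1),np.degrees(x[2]),f)
for c,n in((S,"S"),(T,"T")):
    k=4;f=cv2.resize(cv2.cvtColor(c["frame"],cv2.COLOR_RGB2BGR),None,fx=k,fy=k)
    for bx in FR:
        uv=(w2p(c,pose(bx,*x))+.5)*k-.5
        cv2.polylines(f,[cv2.convexHull(np.round(uv).astype(np.int32))],True,(255,0,255),1)
    uu,y=map(int,w2p(c,[[x[0],x[1],20]])[0]*k);cv2.imwrite(f"pics/fr{n}.png",f[y-200:y+200,uu-250:uu+250])
E
python3 r3.py
python3 - <<'E'
import cv2,numpy as np
a=cv2.imread("pics/frS.png");b=cv2.imread("pics/frT.png");cv2.imwrite("pics/fr.png",cv2.resize(np.hstack([a,b]),None,fx=.8,fy=.8))
E
```

```text
[570.8  12. ] -8.821197201841148 125.3125
[571.4   8.7] -9.055999817727256 68.0625
[571.2   9.2] -8.679691107974943 217.625
col [572.5  11.3] -8.999344453362783 137.75
col [572.1   9. ] -8.582137644330928 181.375
col [571.9  10.5] -8.803290074243662 330.5
```

View pics/fr.png

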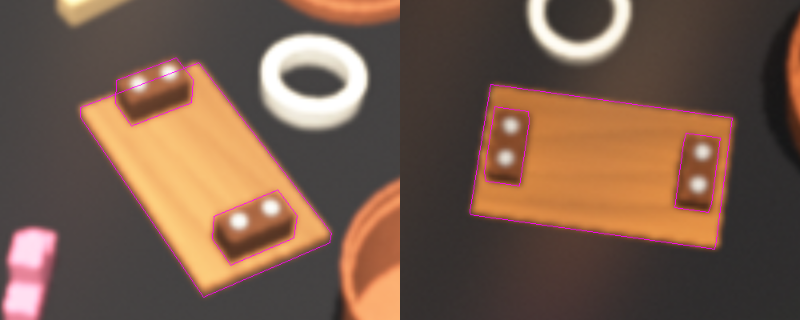

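Call:
{"fn": "carry_out", "kwargs": {"increments": "0.283 -0.278 0 -81.7 0.06;0.283 -0.278 0 -81.7 0.06;0.283 -0.278 0 -81.7 0.06;0.283 -0.278 0 -81.7 0.06;0.283 -0.278 0 -81.7 0.06;0.283 -0.278 0 -81.7 0.06;0.393 -0.528 0 -81.7 0.06;0.393 -0.528 0 -81.7 0.06;0.393 -0.528 0 -81.7 0.06;0.393 -0.528 0 -81.7 0.06"}}

```text
time_s: 3.25
tcp_pos: [542.2, 137.8, 201.8]
orientation: [0.0, 0.746, 0.666, 0.0]
ft_force: [0.2, -0.0, -0.2]
opening: 0.681
```

Call:
{"fn": "carry_out", "kwargs": {"increments": "0 -0.280 0 0 0.06;0 -0.280 0 0 0.06;0 -0.280 0 0 0.06;0 -0.280 0 0 0.06;0 -0.280 0 0 0.06;-0.128 -0.472 -0.03 0 0.06;-0.128 -0.472 -0.03 0 0.06;-0.128 -0.472 -0.03 0 0.06;-0.128 -0.472 -0.03 0 0.06;-0.128 -0.472 -0.03 0 0.06"}}

```text
time_s: 4.5
tcp_pos: [410.5, -335.9, 171.6]
orientation: [0.0, 0.749, 0.663, -0.001]
ft_force: [0.9, -1.0, 1.1]
opening: 0.677
```

```bash
cat > jaw.py <<'E'
from h import *
def jaw(s):
    w,x,y,z=s["orientation"]; return (np.degrees(np.arctan2(1-2*(x*x+z*z),2*(x*y-w*z)))+90)%180-90
def st():
    s=bot.read_state();print("t %.2f"%s["time_s"],np.round(s["tcp_pos"],1),"jaw %.2f"%jaw(s),"F",np.round(s["ft_force"],1),"open mm %.1f"%(s["opening"]*88))
E
cat > foot.py <<'E'
from fit import *;from jaw import *
import sys
st();S=bot.camera("side");T=bot.camera("top")
x,y=float(sys.argv[1]),float(sys.argv[2])
for cs in((S,),(T,),(S,T)):print(fit(cs,lambda t:FOOT,x,y,[-.1,.2],[0],R=50))
save(S,sys.argv[3]);save(T,sys.argv[3]+"t")
E
python3 foot.py 414 -334 s2
```

```text
t 4.50 [ 410.5 -335.9  171.6] jaw -6.98 F [ 0.9 -1.   1.1] open mm 59.6
[(np.float64(62.8), 0, [413.6, -332.4], np.float64(-6.9))]
[(np.float64(691.3), 0, [453.5, -319.6], np.float64(-54.3))]
[(np.float64(865.0), 0, [414.9, -332.5], np.float64(-6.3))]
```

Call:
{"fn": "carry_out", "kwargs": {"increments": "0.003 0.002 -0.06 0 0.06;0.003 0.002 -0.1 0 0.06;0.003 0.002 -0.132 0 0.06;0.003 0.002 -0.132 0 0.06;0.003 0.002 -0.132 0 0;0.003 0.002 -0.132 0 0;0.003 0.002 -0.132 0 0;0.003 0.002 -0.132 0 0"}}

```text
time_s: 5.6
tcp_pos: [416.0, -330.6, 40.0]
orientation: [-0.0, 0.747, 0.665, -0.0]
ft_force: [-1.4, 2.4, 6.3]
opening: 0.266
```

```bash
python3 -c "
from jaw import *;st()"
```

```text
t 5.60 [ 416.  -330.6   40. ] jaw -6.60 F [-1.4  2.4  6.3] open mm 23.4
```

Call:
{"fn": "carry_out", "kwargs": {"increments": "0 0 0.06 0 0;0 0 0.12 0 0;0 0 0.14 0 0;0.1515 0.313 0.14 -2.2 0;0.1515 0.313 0.14 -2.2 0;0.1515 0.313 0.14 -2.2 0;0.1515 0.313 0.14 -2.2 0;0.1515 0.313 0.14 -2.2 0;0.1515 0.313 0.14 -2.2 0;0.1515 0.313 0.14 -2.2 0"}}

```text
time_s: 6.85
tcp_pos: [568.6, -13.5, 178.9]
orientation: [-0.001, 0.757, 0.653, 0.0]
ft_force: [-0.1, -0.1, -1.9]
opening: 0.268
```

```bash
python3 -c "
from jaw import *;st()
S=bot.camera('side');save(S,'s3',(200,90,440,270),3.3)"
```

```text
t 6.85 [568.6 -13.5 178.9] jaw -8.44 F [-0.1 -0.1 -1.9] open mm 23.6
```

View pics/s3.png

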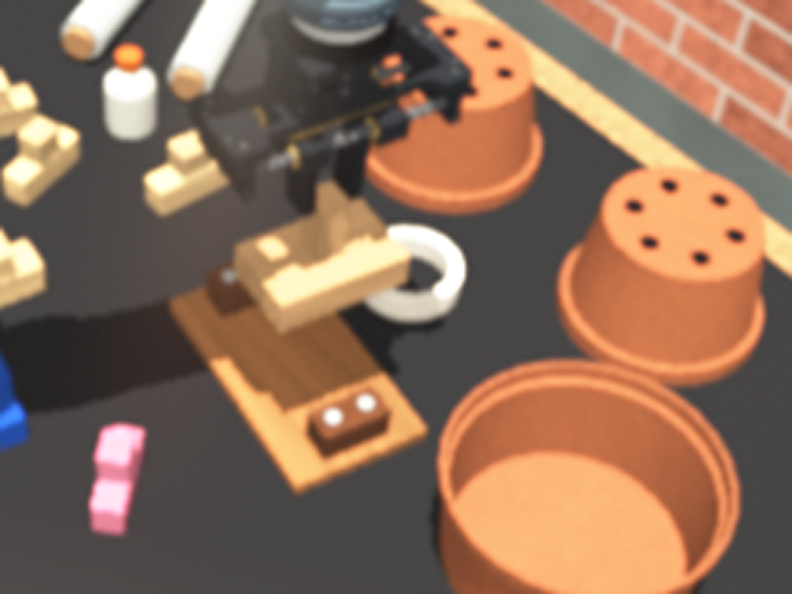

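Call:
{"fn": "carry_out", "kwargs": {"increments": "-0.001 -0.004 -0.05 -0.3 0;-0.001 -0.004 -0.1 -0.3 0;-0.001 -0.004 -0.118 -0.3 0;-0.001 -0.004 -0.118 -0.3 0;-0.001 -0.004 -0.125 -0.3 0;-0.001 -0.004 -0.125 -0.3 0"}}

```text
time_s: 7.65
tcp_pos: [569.4, -14.0, 57.4]
orientation: [-0.003, 0.76, 0.65, 0.005]
ft_force: [-3.7, 19.4, 24.1]
opening: 0.266
```

```bash
python3 -c "
from jaw import *;st();st()
S=bot.camera('side');save(S,'s4',(200,90,440,270),3.3);st()"
```

```text
t 7.65 [569.4 -14.   57.4] jaw -8.87 F [-3.7 19.4 24.1] open mm 23.4
t 7.65 [569.4 -14.   57.4] jaw -8.87 F [-3.7 19.4 24.1] open mm 23.4
t 7.70 [569.4 -14.1  57.5] jaw -8.88 F [-4.6 21.  22.8] open mm 23.6
```

View pics/s4.png

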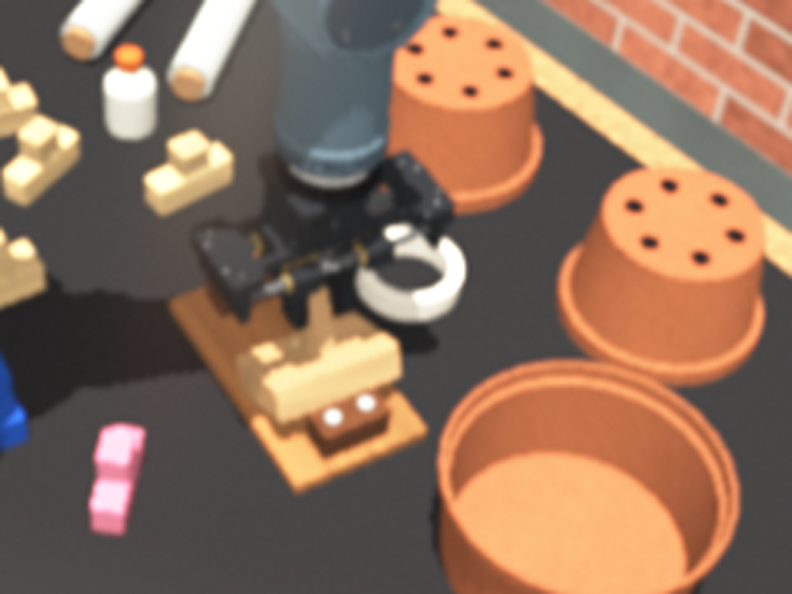

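Call:
{"fn": "carry_out", "kwargs": {"increments": "0.001 0.01 0.02 0 0;0.002 0.014 0.045 0 0;0.002 0.014 0.045 0 0;0.002 0.014 0.045 0 0"}}

```text
time_s: 8.2
tcp_pos: [568.0, -8.7, 98.8]
orientation: [-0.0, 0.761, 0.648, -0.001]
ft_force: [-1.0, -0.3, -2.2]
opening: 0.267
```

```bash
python3 -c "
from jaw import *;st()
S=bot.camera('side');save(S,'s5',(220,130,400,250),4.2);T=bot.camera('top');save(T,'t5',(180,100,360,220),4.2)"
```

```text
t 8.20 [568.   -8.7  98.8] jaw -9.17 F [-1.  -0.3 -2.2] open mm 23.5
```

View pics/s5.png

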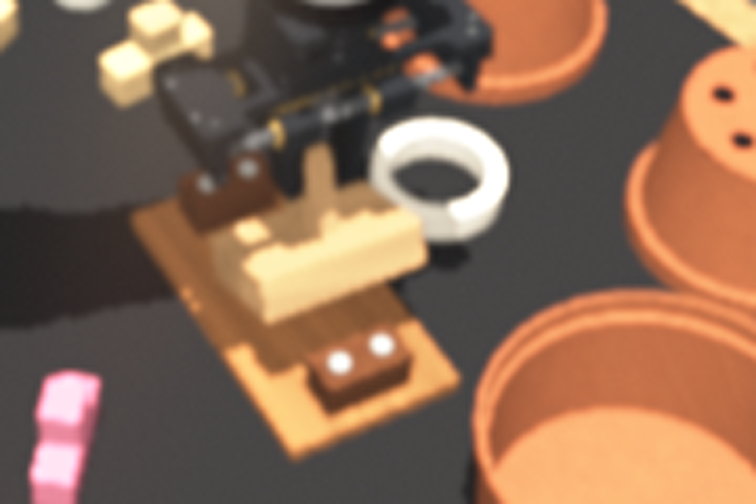

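View pics/t5.png

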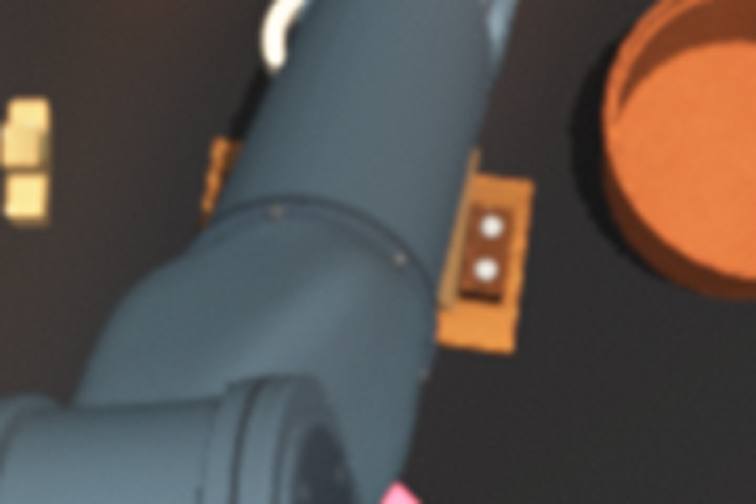

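```bash
python3 -c "
from jaw import *
T=bot.camera('top');S=bot.camera('side')
for z in (88,60):
  print(z,[np.round(p2w(T,u,z),1) for u in((293.1,135.7),(286,171.4))])
def yf(p): return (p[0]-571.8)*.153+(p[1]-10)*.988
def s(u,v): return (220+u/4.2-.5,130+v/4.2-.5)
# side: front(-y) face corners: top-left (255,275)?, bottom-left(265,323), top right(425,218), bottom right (428,262)
for n,u,z in(('tl',(262,280),88),('bl',(266,323),58),('tr',(424,218),88),('br',(428,262),58),('postbase',(322,225),88)):
  p=p2w(S,s(*u),z);print(n,np.round(p,1),'yf %.1f'%yf(p))
print('tcp yf',yf((568,-8.7)))
"
```

```text
88 [array([611., -65.,  88.]), array([510.9, -43.4,  88. ])]
60 [array([620.3, -67.4,  60. ]), array([517.9, -45.2,  60. ])]
tl [521.2 -19.6  88. ] yf -36.9
bl [518.7 -28.5  58. ] yf -46.2
tr [633.5 -38.7  88. ] yf -38.6
br [631.3 -49.3  58. ] yf -49.5
postbase [578.7  -6.   88. ] yf -14.7
tcp yf -19.05699999999999
```

```bash
python3 -c "
from jaw import *
T=bot.camera('top');S=bot.camera('side')
save(T,'t6',(270,125,320,185),10);save(S,'s6',(260,160,330,215),10)
def ray(c,u):
  a=p2w(c,u,0);b=p2w(c,u,100);return a,(b-a)/np.linalg.norm(b-a)
def tri(us,ut):
  a,d=ray(S,us);b,e=ray(T,ut)
  A=np.c_[d,-e];t=np.linalg.lstsq(A,b-a,rcond=None)[0];p=a+d*t[0];q=b+e*t[1];return np.round((p+q)/2,1),np.linalg.norm(p-q)
def s(u,v,o=(220,130)): return (o[0]+u/4.2-.5,o[1]+v/4.2-.5)
print(tri(s(424,218),s(475,150,(180,100))));print(tri(s(262,280),s(440,305,(180,100))));print(tri(s(428,262),s(475,150,(180,100))));print(tri(s(266,323),s(440,305,(180,100))))
"
```

```text
(array([603.5, -62.2, 126. ]), np.float64(7.570550392660155))
(array([503.7, -37.6, 115.9]), np.float64(3.6225069896377886))
(array([614.6, -64.3,  82.7]), np.float64(0.8192157647874246))
(array([511.2, -39. ,  74.2]), np.float64(2.481568317297552))
```

View pics/t6.png

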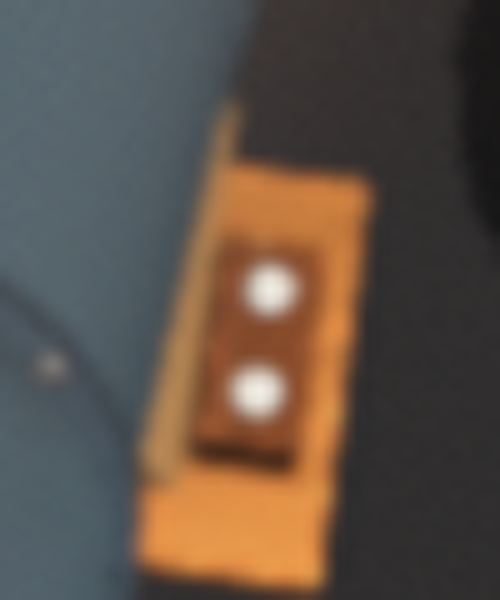

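View pics/s6.png

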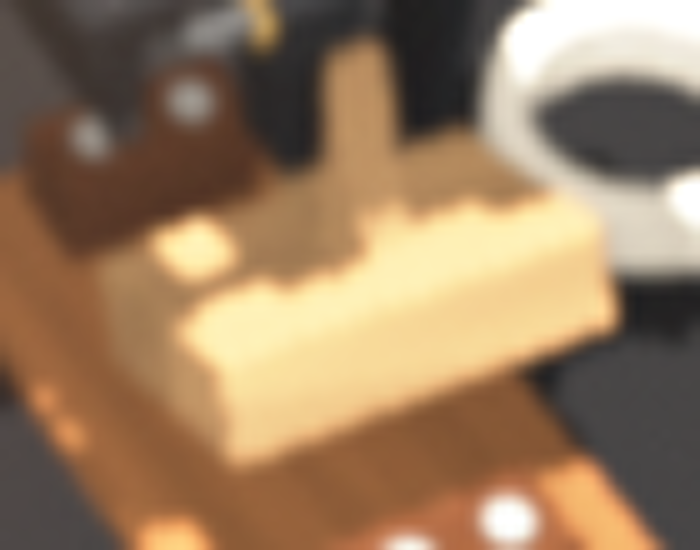

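```bash
cat > tilt.py <<'E'
from fit import *
# foot with tilt about frame x axis at grip height; foot origin: underside centre. gh: height of grip point above underside
def footpose(B,tcp,jawdeg,yo,tilt,dz=0,xo=0,under=40):
    a=np.radians(tilt);out=[]
    for b in B:
        P=b.copy();P[:,2]-=under+19; P[:,1]+=yo;P[:,0]+=xo
        y=P[:,1]*np.cos(a)-P[:,2]*np.sin(a);z=P[:,1]*np.sin(a)+P[:,2]*np.cos(a);P[:,1]=y;P[:,2]=z
        out.append(pose(P,tcp[0],tcp[1],np.radians(jawdeg),tcp[2]+19+dz))
    return out
def draw(c,Bs,name,box,k=4,hull=False):
    f=cv2.resize(cv2.cvtColor(c["frame"],cv2.COLOR_RGB2BGR),None,fx=k,fy=k)
    for P in Bs:
        uv=np.round((w2p(c,P)+.5)*k-.5).astype(np.int32)
        for i in range(8):
            for j in range(i):
                if bin(i^j).count("1")==1: cv2.line(f,tuple(map(int,uv[i])),tuple(map(int,uv[j])),(255,0,255),1)
    return f[box[1]*k:box[3]*k,box[0]*k:box[2]*k]
E
python3 - <<'E'
from tilt import *;from jaw import *
S=bot.camera("side");T=bot.camera("top")
s=bot.read_state()
o=[]
for t in(0,-8,-16,-24):
    B=footpose(FOOT,s["tcp_pos"],jaw(s),-3,t)
    o.append(np.vstack([draw(S,B,"",(255,145,335,220),3),draw(T,B,"",(250,125,330,185),3)]))
cv2.imwrite("pics/tilt.png",np.hstack(o)[:600,:960][:, :800] if 0 else cv2.resize(np.hstack(o),(800,int(800*o[0].shape[0]/(4*o[0].shape[1])))))
E
```

```text
(no output)
```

View pics/tilt.png

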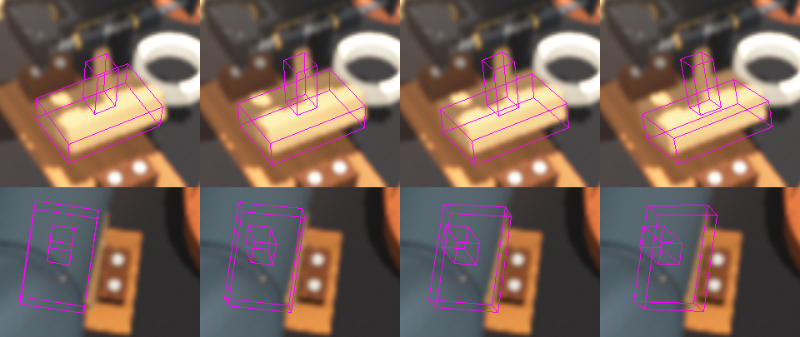

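```bash
python3 - <<'E'
from tilt import *;from jaw import *
from scipy.optimize import least_squares
S=bot.camera("side");T=bot.camera("top");s=bot.read_state()
b=FOOT[0] # index: x(0/1)*4+y*2+z
obs=[(1,(281,196)),(5,(319.8,181.2)),(0,(283.2,206.2)),(4,(321.2,191.8)),(3,(270.2,185.2))]
def res(p):
    B=footpose(FOOT,s["tcp_pos"],jaw(s)+p[4],p[0],p[1],p[2],p[3])[0]
    r=[w2p(S,B[i])[0]-u for i,u in obs]
    # top: rightmost col of x- end and x+ end
    U=w2p(T,B); 
    for idx,u in(((0,1),(286.2,172.7)),((4,5),(292.9,134.7))):
        k=max(idx,key=lambda i:U[i,0]); r.append((U[k]-u)*[1,.3])
    return np.concatenate(r+[np.array([p[2]/5,p[3]/5,p[4]/2])])
for t0 in(0,-15):
    o=least_squares(res,[-3,t0,0,0,0]);print(np.round(o.x,1),np.round(o.fun,1),o.cost)
E
```

```text
[  9.4 -23.1   7.4   1.   -1.4] [ 0.5 -0.2  0.2  0.4  0.1  0.1  0.1  0.1 -0.5  0.7 -0.2  0.2 -0.5  0.1
  1.5  0.2 -0.7] 2.1491310227259133
[  9.4 -23.1   7.4   1.   -1.4] [ 0.5 -0.2  0.2  0.4  0.1  0.1  0.1  0.1 -0.5  0.7 -0.2  0.2 -0.5  0.1
  1.5  0.2 -0.7] 2.149131022735879
```

Call:
{"fn": "carry_out", "kwargs": {"increments": "0.003 0.018 0 0 0;0.003 0.018 -0.01 0 0;0.003 0.018 -0.03 0 0;0.003 0.018 -0.036 0 0;0.003 0.018 -0.04 0 0;0.003 0.018 -0.04 0 0"}}

```text
time_s: 9.45
tcp_pos: [571.9, 10.0, 59.3]
orientation: [0.0, 0.761, 0.649, -0.0]
ft_force: [0.4, 0.3, -2.8]
opening: 0.261
```

Call:
{"fn": "carry_out", "kwargs": {"increments": "0 0 -0.002 0 0;0 0 -0.004 0 0;0 0 -0.004 0 0"}}

```text
time_s: 9.82
tcp_pos: [571.9, 10.4, 55.5]
orientation: [-0.0, 0.761, 0.649, -0.0]
ft_force: [-0.0, -0.3, -1.9]
opening: 0.268
```

```bash
python3 -c "
from jaw import *
st();S=bot.camera('side');save(S,'s7',(255,150,345,215),8.5)
"
```

```text
t 9.82 [571.9  10.4  55.5] jaw -9.08 F [-0.  -0.3 -1.9] open mm 23.5
```

View pics/s7.png

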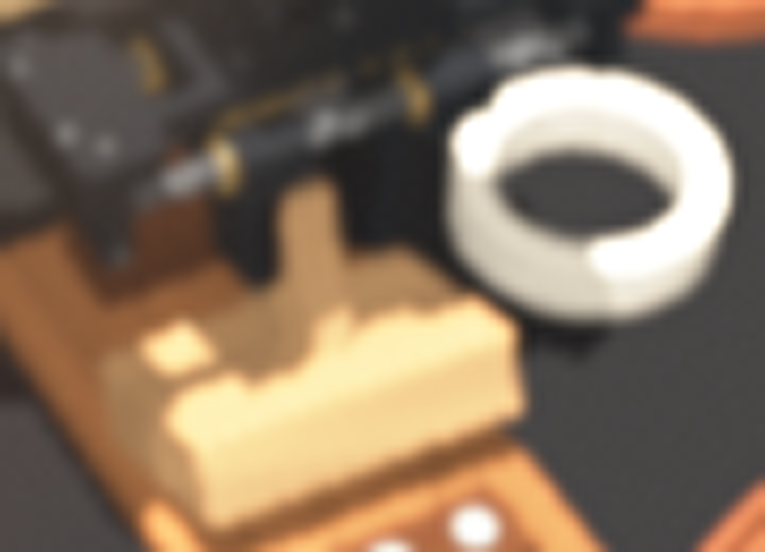

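Call:
{"fn": "carry_out", "kwargs": {"increments": "0 0.008 -0.002 0 0;0.001 0.01 -0.004 0 0;0.001 0.01 -0.006 0 0"}}

```text
time_s: 10.25
tcp_pos: [572.1, 19.8, 52.2]
orientation: [-0.001, 0.761, 0.649, -0.001]
ft_force: [-17.1, -3.0, 44.4]
opening: 0.264
```

Call:
{"fn": "carry_out", "kwargs": {"increments": "0 0 -0.003 0 0;0 0 -0.005 0 0;0 0 -0.005 0 0"}}

```text
time_s: 10.62
tcp_pos: [571.7, 18.1, 48.4]
orientation: [-0.001, 0.762, 0.648, -0.001]
ft_force: [-18.3, -4.8, 45.2]
opening: 0.263
```

Call:
{"fn": "carry_out", "kwargs": {"increments": "0 0 0 0 0.05;0 0 0 0 0.05;0 0 0.004 0 0.05;0 0 0.06 0 0.05;0 0 0.12 0 0.05;0 0 0.14 0 0.05;0 0 0.14 0 0.05"}}

```text
time_s: 11.5
tcp_pos: [574.1, 20.7, 186.0]
orientation: [0.001, 0.761, 0.649, 0.001]
ft_force: [1.2, 0.6, -0.7]
opening: 0.567
```

```bash
python3 -c "
from jaw import *
st();S=bot.camera('side');save(S,'s8',(235,130,365,240),6)
"
```

```text
t 11.50 [574.1  20.7 186. ] jaw -9.06 F [ 1.2  0.6 -0.7] open mm 49.9
```

View pics/s8.png

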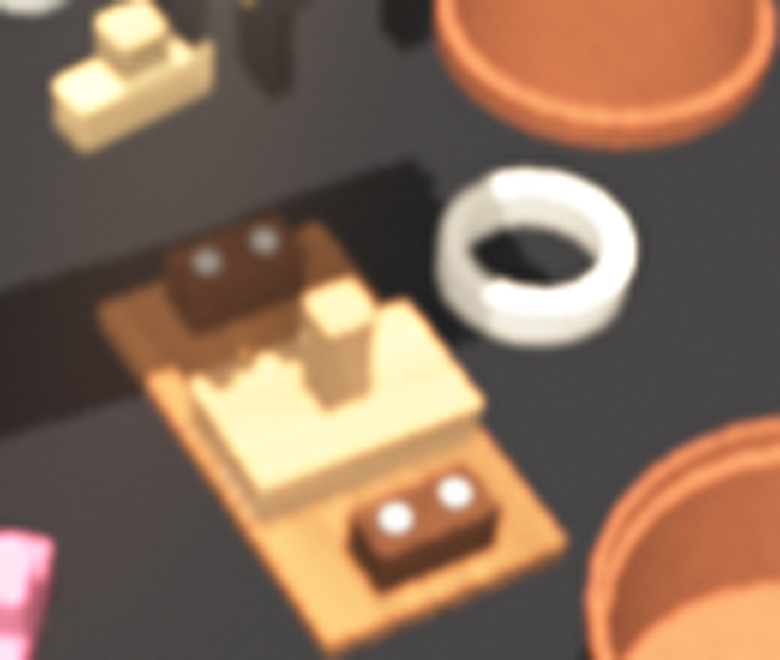

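```bash
cat > footpts.py <<'E'
from tilt import *
from scipy.optimize import least_squares
def solve(S,obs,x0,ex=(571.8,10,-8.8),z=12):
    P=FOOT[0]
    o=least_squares(lambda p:np.concatenate([w2p(S,pose(P,p[0],p[1],p[2],z)[i])[0]-u for i,u in obs]),x0)
    x,y,a=o.x;d=np.radians(ex[2]);yf=-(x-ex[0])*np.sin(d)+(y-ex[1])*np.cos(d);xf=(x-ex[0])*np.cos(d)+(y-ex[1])*np.sin(d)
    print(np.round(o.x[:2],1),np.degrees(a).round(1),"res",np.round(o.fun,1),"frame xf %.1f yf %.1f"%(xf,yf));return o.x
E
python3 - <<'E'
from footpts import *
S=bot.camera("side");f=lambda u,v:np.array([235+u/6-.5,130+v/6-.5])
obs=[(1,f(262,490)),(5,f(484,407)),(7,f(410,300)),(3,f(193,381)),(0,f(266,518)),(4,f(485,435))]
# frame pose per side camera
solve(S,obs,[571,12,-.15],(571.6,11.6,-8.9))
p=solve(S,obs,[571,12,-.15]);B=[pose(b,*p,12) for b in FOOT]
cv2.imwrite("pics/ov.png",draw(S,B,"",(235,130,365,240),6))
T=bot.camera("top");save(T,"t8",(220,110,320,200),7)
E
```

```text
[571.2   1.9] -10.2 res [ 0.7 -0.8  0.4 -1.  -0.2 -0.6  0.1 -0.9 -0.3  1.7 -0.7  1.6] frame xf 1.1 yf -9.6
[571.2   1.9] -10.2 res [ 0.7 -0.8  0.4 -1.  -0.2 -0.6  0.1 -0.9 -0.3  1.7 -0.7  1.6] frame xf 0.6 yf -8.1
```

View pics/ov.png

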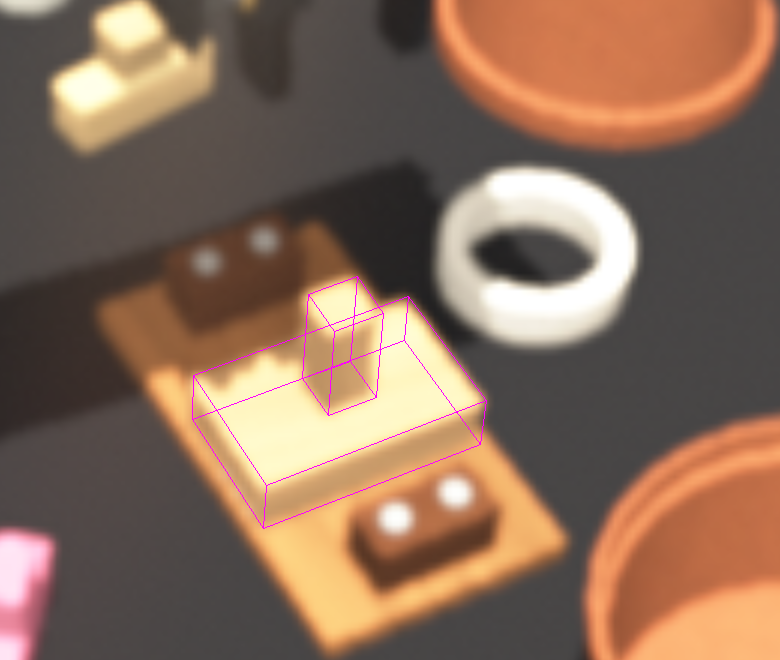

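View pics/t8.png

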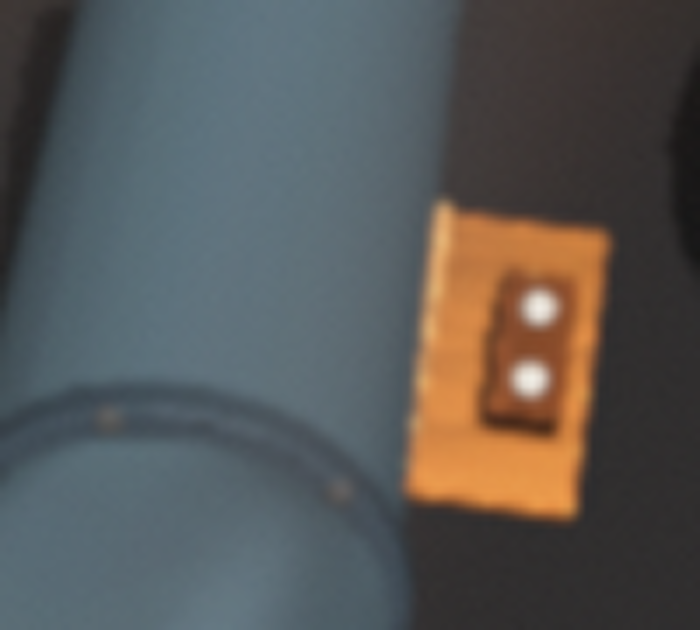

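```bash
python3 - <<'E'
from h import *
T=bot.camera("top")
for z in(42,12):
  for u in((440,207),(410,493)):
    p=p2w(T,(220+u[0]/7-.5,110+u[1]/7-.5),z);yf=(p[0]-572)*.153+(p[1]-9)*.988;print(z,np.round(p,1),"yf(top frame) %.1f"%yf)
E
```

```text
42 [616.6 -38.3  42. ] yf(top frame) -39.9
42 [498.3 -23.9  42. ] yf(top frame) -43.8
12 [626.3 -40.1  12. ] yf(top frame) -40.2
12 [505.3 -25.4  12. ] yf(top frame) -44.1
```

Call:
{"fn": "carry_out", "kwargs": {"increments": "-0.0028 -0.019 -0.03 0.2 0.05;-0.0028 -0.019 -0.08 0.2 0.05;-0.0028 -0.019 -0.12 0.2 0.05;-0.0028 -0.019 -0.14 0.2 0.05;-0.0028 -0.019 -0.14 0.2 0.05;-0.0028 -0.019 -0.14 0.2 0;-0.0028 -0.019 -0.14 0.2 0;-0.0028 -0.019 -0.14 0.2 0;-0.0028 -0.019 -0.14 0.2 0"}}

```text
time_s: 12.82
tcp_pos: [570.2, 1.6, 45.4]
orientation: [-0.0, 0.76, 0.65, 0.0]
ft_force: [-3.3, 0.7, 6.1]
opening: 0.269
```

Call:
{"fn": "carry_out", "kwargs": {"increments": "-0.001 -0.007 0 0 0;-0.002 -0.013 0 0 0;-0.003 -0.018 0 0 0;-0.003 -0.021 0 0 0;-0.003 -0.021 0 0 0"}}

```text
time_s: 13.45
tcp_pos: [568.7, -13.0, 47.8]
orientation: [-0.003, 0.759, 0.651, 0.004]
ft_force: [-9.2, 15.5, 30.8]
opening: 0.27
```

```bash
python3 -c "
from jaw import *
st();S=bot.camera('side');save(S,'s9',(235,120,365,230),6);T=bot.camera('top');save(T,'t9',(220,110,320,200),7)
"
```

```text
t 13.45 [568.7 -13.   47.8] jaw -8.69 F [-9.2 15.5 30.8] open mm 23.7
```

View pics/s9.png

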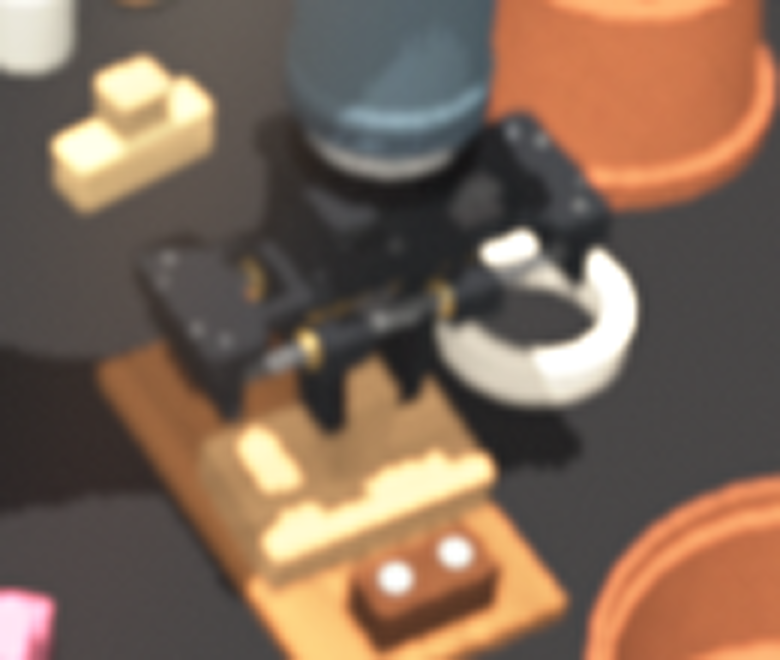

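View pics/t9.png

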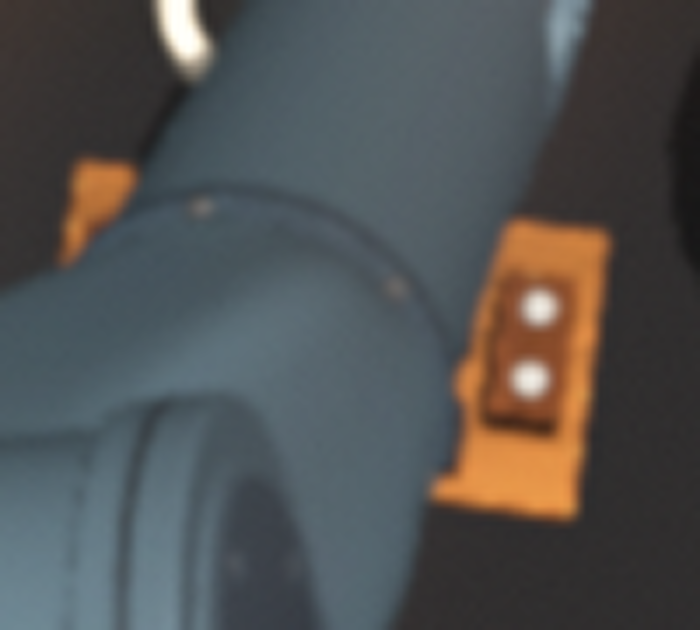

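Call:
{"fn": "carry_out", "kwargs": {"increments": "0 0.002 0.002 0 0.05;0 0.002 0.002 0 0.05;0 0.002 0.04 0 0.05;0 0.002 0.09 0 0.05;0.01 0.06 0.09 0 0;0.015 0.1 0.09 0 0;0.015 0.1 0.09 0 0"}}

```text
time_s: 14.42
tcp_pos: [582.1, 84.3, 133.9]
orientation: [-0.001, 0.758, 0.652, 0.0]
ft_force: [0.4, -0.2, -0.1]
opening: 0.251
```

```bash
python3 -c "
from jaw import *
st();S=bot.camera('side');save(S,'s10',(235,120,365,230),6);T=bot.camera('top');save(T,'t10',(220,110,320,200),7)
"
```

```text
t 14.43 [582.1  84.3 133.9] jaw -8.56 F [ 0.4 -0.2 -0.1] open mm 22.1
```

View pics/s10.png

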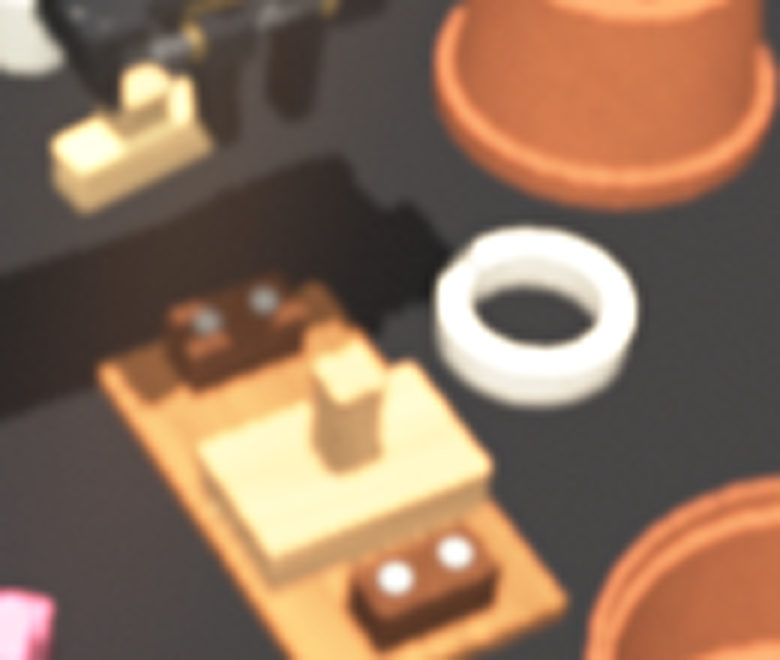

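View pics/t10.png

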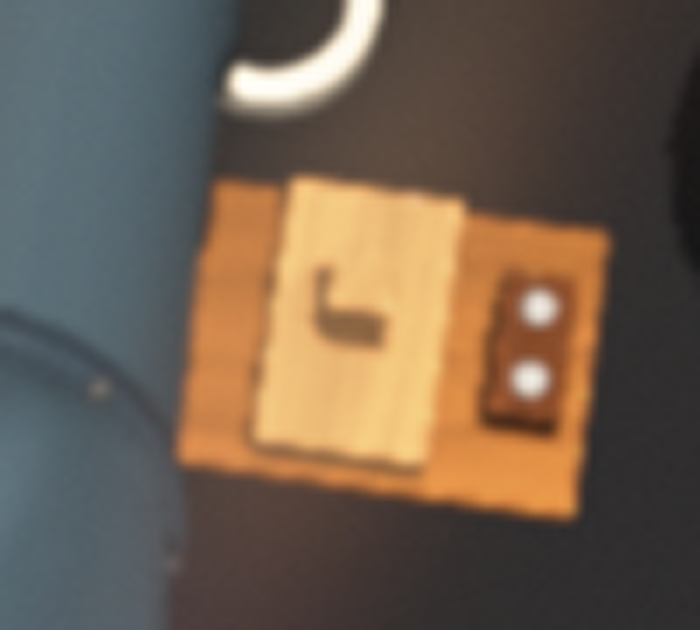

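```bash
python3 - <<'E'
from footpts import *
T=bot.camera("top");S=bot.camera("side");f=lambda u,v:np.array([220+u/7-.5,110+v/7-.5])
# top view: up=+x,left=+y: TL=(+x,+y)=7, TR=(+x,-y)=5, BR=(-x,-y)=1, BL=3
solve(T,[(7,f(290,178)),(5,f(466,203)),(1,f(425,467)),(3,f(252,441))],[571,0,-.15],(572,9,-8.8))
g=lambda u,v:np.array([235+u/6-.5,120+v/6-.5])
solve(S,[(1,g(272,555)),(5,g(492,465)),(7,g(415,362)),(3,g(200,445))],[571,0,-.15],(571.6,11.6,-8.9))
E
```

```text
[569.2  -4.6] -9.2 res [ 0.3  0.1 -0.3  0.1  0.1 -0.2 -0.1 -0.1] frame xf -0.7 yf -13.9
[570.7  -3. ] -9.5 res [ 0.3 -0.3  0.2  0.3 -0.3  0.1 -0.2 -0.2] frame xf 1.3 yf -14.5
```

Call:
{"fn": "carry_out", "kwargs": {"increments": "-0.0034 -0.030 0 -0.2 0;-0.0034 -0.030 -0.03 -0.2 0;-0.0034 -0.030 -0.07 -0.2 0;-0.0034 -0.030 -0.092 -0.2 0;-0.0034 -0.030 -0.092 -0.2 0"}}

```text
time_s: 15.25
tcp_pos: [577.2, 48.4, 41.2]
orientation: [-0.001, 0.762, 0.648, -0.002]
ft_force: [0.0, 0.4, 0.9]
opening: 0.005
```

Call:
{"fn": "carry_out", "kwargs": {"increments": "0 0 -0.004 0 0;-0.001 -0.007 -0.004 0 0;-0.002 -0.013 -0.004 0 0;-0.003 -0.019 -0.004 0 0;-0.0035 -0.023 -0.004 0 0;-0.004 -0.025 -0.004 0 0;-0.004 -0.025 -0.004 0 0"}}

```text
time_s: 16.12
tcp_pos: [574.7, 25.4, 38.5]
orientation: [-0.0, 0.761, 0.649, -0.0]
ft_force: [-0.9, 0.9, 0.6]
opening: 0.004
```

Call:
{"fn": "carry_out", "kwargs": {"increments": "-0.0005 -0.003 -0.001 0 0;-0.001 -0.006 -0.001 0 0;-0.001 -0.006 -0.001 0 0"}}

```text
time_s: 16.5
tcp_pos: [573.6, 19.0, 37.5]
orientation: [0.0, 0.761, 0.649, -0.0]
ft_force: [0.3, -0.3, -0.3]
opening: 0.005
```

Call:
{"fn": "carry_out", "kwargs": {"increments": "-0.0003 -0.002 0 0 0;-0.0005 -0.003 0 0 0;-0.0005 -0.003 0 0 0"}}

```text
time_s: 16.88
tcp_pos: [573.5, 17.2, 37.8]
orientation: [-0.0, 0.761, 0.649, 0.0]
ft_force: [0.4, 3.6, 2.5]
opening: 0.004
```

Call:
{"fn": "carry_out", "kwargs": {"increments": "-0.0003 -0.002 0 0 0;-0.0005 -0.003 0 0 0;-0.0005 -0.003 0 0 0"}}

```text
time_s: 17.25
tcp_pos: [573.0, 13.3, 37.7]
orientation: [0.0, 0.761, 0.649, 0.0]
ft_force: [0.1, 3.6, 2.7]
opening: 0.006
```

```bash
python3 -c "
from jaw import *
st();S=bot.camera('side');save(S,'s11',(235,120,365,230),6)
"
```

```text
t 17.25 [573.   13.3  37.7] jaw -9.10 F [0.1 3.6 2.7] open mm 0.6
```

View pics/s11.png

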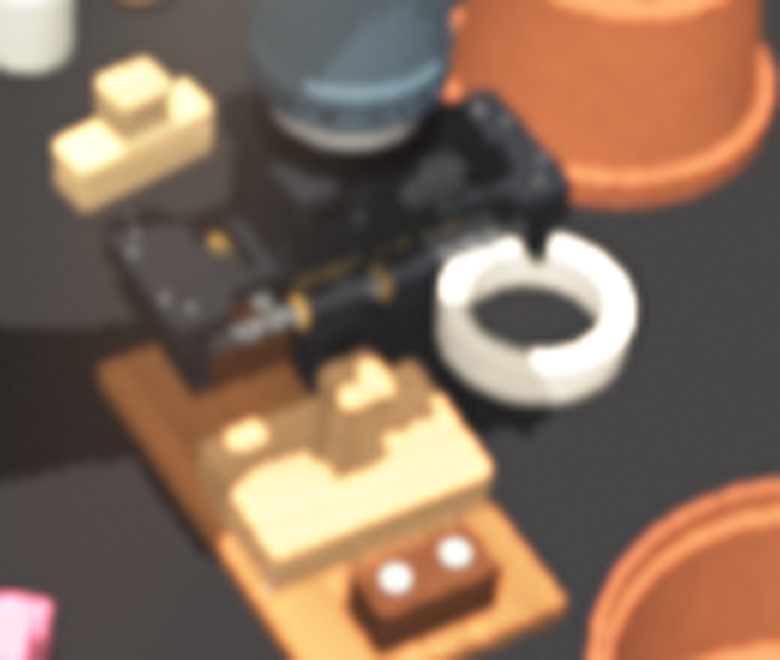

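```bash
python3 - <<'E'
from h import *
S=bot.camera("side")
for n,p,o,k in(("s10",(582.1,84.3,133.9),(235,120),6),("s11",(573,13.3,37.7),(235,120),6),("s9",(568.7,-13,47.8),(235,120),6),("s7",(571.9,10.4,55.5),(255,150),8.5),("s3",(568.6,-13.5,178.9),(200,90),3.3)):
    for d in(0,12):
        print(n,d,[np.round((w2p(S,[p[0]+sx*d,p[1]-.15*sx*d,p[2]])[0]-o+.5)*k) for sx in(-1,1)])
E
```

```text
s10 0 [array([252., 184.]), array([252., 184.])]
s10 12 [array([227., 193.]), array([276., 175.])]
s11 0 [array([326., 437.]), array([326., 437.])]
s11 12 [array([303., 447.]), array([350., 428.])]
s9 0 [array([357., 463.]), array([357., 463.])]
s9 12 [array([333., 472.]), array([381., 453.])]
s7 0 [array([298., 334.]), array([298., 334.])]
s7 12 [array([264., 347.]), array([332., 321.])]
s3 0 [array([322., 238.]), array([322., 238.])]
s3 12 [array([308., 243.]), array([336., 232.])]
```

```bash
python3 - <<'E'
from h import *
S=bot.camera("side")
for n,p,o,k,u in(("s10",(582.1,84.3,133.9),(235,120),6,(256,130)),("s9",(568.7,-13,47.8),(235,120),6,(368,412)),("s7",(571.9,10.4,55.5),(255,150),8.5,(322,272))):
    for dz in(0,10,20,30):print(n,dz,np.round(p2w(S,np.array(o)+np.array(u)/k-.5,p[2]+dz)-p,1))
T=bot.camera("top");save(T,"t12",(100,60,356,252),3);save(S,"s12",(220,90,380,210),5)
E
```

```text
s10 0 [22.8 26.4 -0. ]
s10 10 [16. 18. 10.]
s10 20 [ 9.1  9.5 20. ]
s10 30 [ 2.2  1.1 30. ]
s9 0 [22.7 20.4 -0. ]
s9 10 [16.6 13.8 10. ]
s9 20 [10.5  7.1 20. ]
s9 30 [ 4.4  0.5 30. ]
s7 0 [22.5 16.1  0. ]
s7 10 [16.3  9.2 10. ]
s7 20 [10.1  2.3 20. ]
s7 30 [ 3.9 -4.6 30. ]
```

View pics/t12.png

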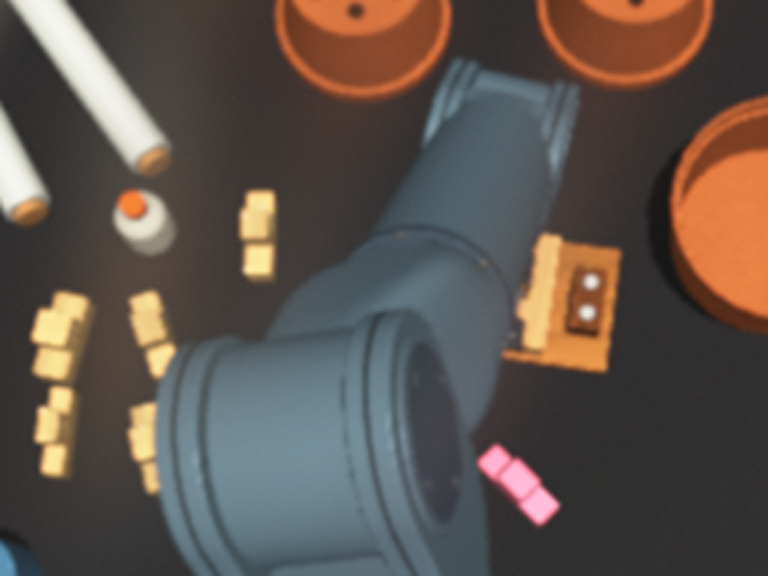

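View pics/s12.png

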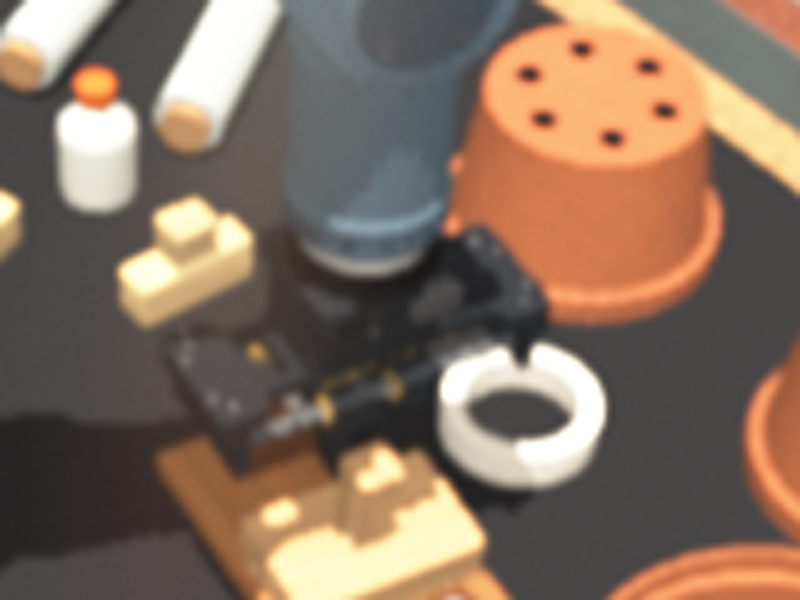

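Call:
{"fn": "carry_out", "kwargs": {"increments": "0.003 0.02 0 0 0;0.0065 0.042 0 0 0;0.0065 0.042 0 0 0;0.0065 0.042 -0.015 0 0;0.0065 0.042 -0.020 0 0;0.0065 0.042 -0.020 0 0"}}

```text
time_s: 18.2
tcp_pos: [578.5, 54.5, 16.7]
orientation: [-0.0, 0.761, 0.648, -0.001]
ft_force: [0.1, -0.7, -0.2]
opening: 0.005
```

Call:
{"fn": "carry_out", "kwargs": {"increments": "0 0 -0.003 0 0;0 0 -0.006 0 0;0 0 -0.006 0 0"}}

```text
time_s: 18.58
tcp_pos: [579.1, 55.4, 11.4]
orientation: [-0.0, 0.761, 0.649, -0.0]
ft_force: [-0.0, 1.3, 0.3]
opening: 0.007
```

Call:
{"fn": "carry_out", "kwargs": {"increments": "0 -0.001 -0.004 0 0;0 -0.001 -0.008 0 0;0 -0.001 -0.008 0 0"}}

```text
time_s: 18.95
tcp_pos: [578.8, 54.3, 3.1]
orientation: [-0.0, 0.761, 0.649, -0.0]
ft_force: [-0.2, -1.1, 0.1]
opening: 0.003
```

```bash
python3 -c "
from jaw import *
st();S=bot.camera('side');save(S,'s13',(225,100,355,210),6)
"
```

```text
t 18.95 [578.8  54.3   3.1] jaw -9.09 F [-0.2 -1.1  0.1] open mm 0.3
```

View pics/s13.png

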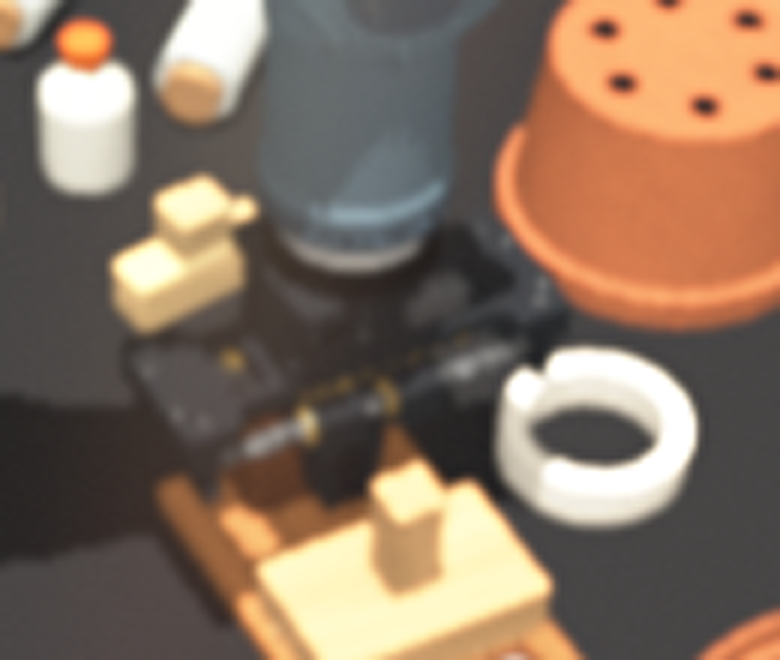

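Call:
{"fn": "carry_out", "kwargs": {"increments": "0 0 -0.005 0 0;0 0 -0.010 0 0;0 0 -0.010 0 0"}}

```text
time_s: 19.38
tcp_pos: [578.8, 54.4, -7.0]
orientation: [-0.0, 0.761, 0.649, -0.0]
ft_force: [0.4, 0.0, 0.4]
opening: 0.003
```

Call:
{"fn": "carry_out", "kwargs": {"increments": "0 0 -0.002 0 0;0 0 -0.004 0 0;0 0 -0.004 0 0"}}

```text
time_s: 19.75
tcp_pos: [579.1, 54.4, -10.6]
orientation: [-0.0, 0.761, 0.649, -0.0]
ft_force: [0.0, 0.0, -0.5]
opening: 0.005
```

Call:
{"fn": "carry_out", "kwargs": {"increments": "0 0 -0.002 0 0;0 0 -0.004 0 0;0 0 -0.004 0 0"}}

```text
time_s: 20.12
tcp_pos: [579.1, 54.4, -14.7]
orientation: [-0.0, 0.761, 0.649, -0.0]
ft_force: [0.9, -0.7, -0.7]
opening: 0.004
```

Call:
{"fn": "carry_out", "kwargs": {"increments": "0 0 -0.002 0 0;0 0 -0.003 0 0;0 0 -0.003 0 0"}}

```text
time_s: 20.5
tcp_pos: [579.1, 54.4, -17.6]
orientation: [-0.0, 0.761, 0.649, -0.0]
ft_force: [-0.2, 0.3, 0.3]
opening: 0.007
```

Call:
{"fn": "carry_out", "kwargs": {"increments": "0 0 -0.002 0 0;0 0 -0.003 0 0;0 0 -0.003 0 0"}}

```text
time_s: 20.88
tcp_pos: [579.1, 54.4, -20.6]
orientation: [-0.0, 0.761, 0.649, -0.0]
ft_force: [-0.6, 0.0, -0.1]
opening: 0.007
```

```bash
python3 -c "
from jaw import *
st();S=bot.camera('side');save(S,'s14',(240,140,350,210),7)
print((w2p(S,[579,54.4,12])[0]-[240,140]+.5)*7)
"
```

```text
t 20.88 [579.1  54.4 -20.6] jaw -9.08 F [-0.6  0.  -0.1] open mm 0.6
[289.89112301 343.37255024]
```

View pics/s14.png

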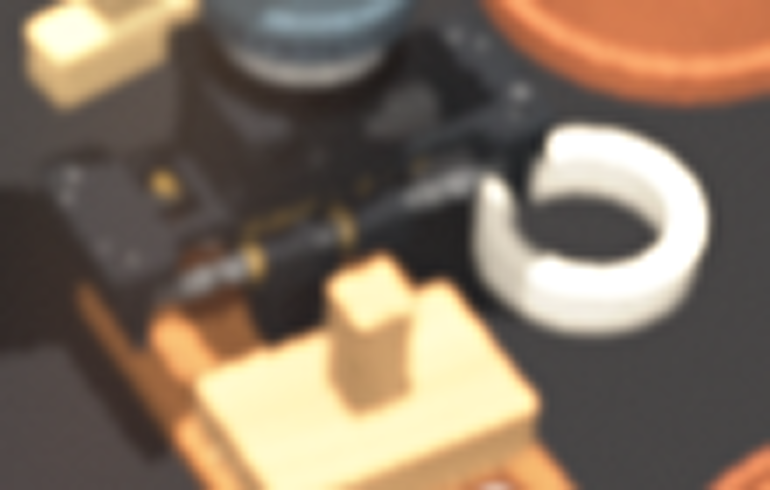

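Call:
{"fn": "carry_out", "kwargs": {"increments": "0 0 -0.002 0 0;0 0 -0.003 0 0;0 0 -0.003 0 0"}}

```text
time_s: 21.3
tcp_pos: [579.1, 54.4, -23.6]
orientation: [-0.0, 0.761, 0.649, -0.0]
ft_force: [-0.5, 0.5, 0.5]
opening: 0.004
```

Call:
{"fn": "carry_out", "kwargs": {"increments": "0 0 -0.002 0 0;0 0 -0.003 0 0;0 0 -0.003 0 0"}}

```text
time_s: 21.68
tcp_pos: [579.4, 54.4, -24.7]
orientation: [-0.0, 0.761, 0.649, 0.0]
ft_force: [-6.1, -0.1, 20.1]
opening: 0.005
```

Call:
{"fn": "carry_out", "kwargs": {"increments": "0 0 0.015 0 0;0 0 0.034 0 0;0 0 0.034 0 0;-0.003 -0.018 0.034 0 0;-0.006 -0.036 0.034 0 0;-0.0065 -0.042 0.034 0 0;-0.007 -0.046 0.034 0 0;-0.0075 -0.050 0.034 0 0;-0.0075 -0.050 0.034 0 0"}}

```text
time_s: 22.8
tcp_pos: [571.6, 3.9, 7.4]
orientation: [0.0, 0.761, 0.649, -0.0]
ft_force: [-0.3, -0.7, 0.2]
opening: 0.004
```

```bash
python3 -c "
from jaw import *
st();S=bot.camera('side');save(S,'s15',(235,120,365,230),6)
"
```

```text
t 22.80 [571.6   3.9   7.4] jaw -9.10 F [-0.3 -0.7  0.2] open mm 0.4
```

View pics/s15.png

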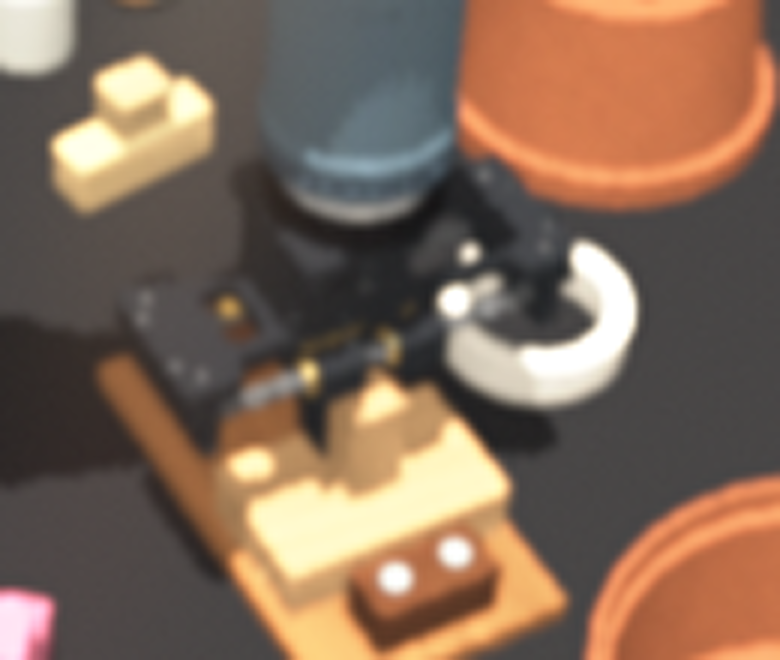

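Call:
{"fn": "carry_out", "kwargs": {"increments": "-0.0004 -0.003 0.001 0 0;-0.0008 -0.005 0.001 0 0;-0.001 -0.006 0.001 0 0;-0.001 -0.006 0.001 0 0"}}

```text
time_s: 23.35
tcp_pos: [570.8, -1.7, 8.6]
orientation: [0.0, 0.761, 0.649, 0.0]
ft_force: [0.3, 0.5, -0.2]
opening: 0.003
```

Call:
{"fn": "carry_out", "kwargs": {"increments": "-0.0002 -0.001 0 0 0;-0.0003 -0.002 0 0 0;-0.0003 -0.002 0 0 0"}}

```text
time_s: 23.72
tcp_pos: [570.5, -2.7, 8.6]
orientation: [-0.0, 0.761, 0.649, 0.0]
ft_force: [-0.7, 4.6, 2.2]
opening: 0.005
```

Call:
{"fn": "carry_out", "kwargs": {"increments": "-0.0002 -0.001 0 0 0;-0.0002 -0.001 0 0 0;-0.0002 -0.001 0 0 0"}}

```text
time_s: 24.1
tcp_pos: [570.4, -2.8, 8.7]
orientation: [-0.001, 0.76, 0.649, 0.001]
ft_force: [-0.3, 7.2, 2.4]
opening: 0.004
```

```bash
python3 -c "
from jaw import *
st();S=bot.camera('side');save(S,'s16',(235,120,365,230),6);T=bot.camera('top');save(T,'t16',(220,110,320,200),7)
"
```

```text
t 24.10 [570.4  -2.8   8.7] jaw -9.01 F [-0.3  7.2  2.4] open mm 0.4
```

View pics/s16.png

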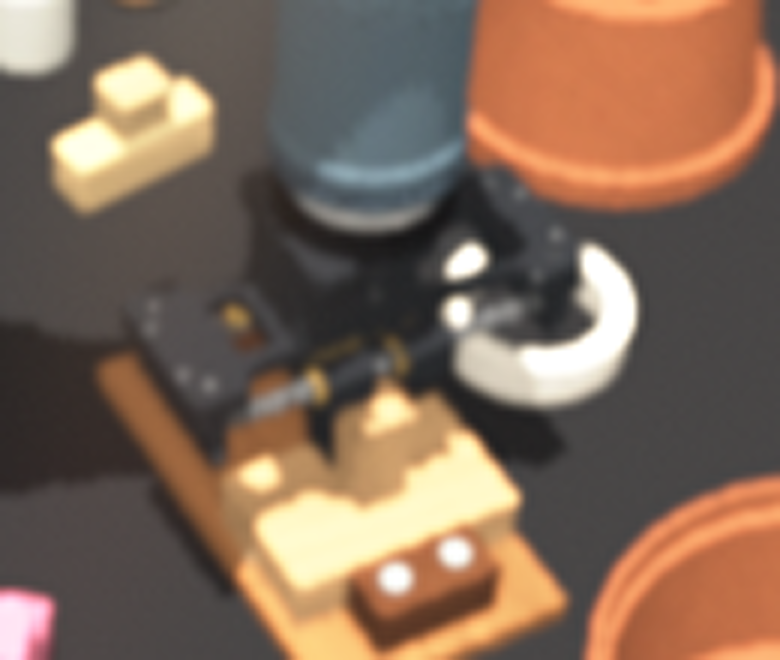

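View pics/t16.png

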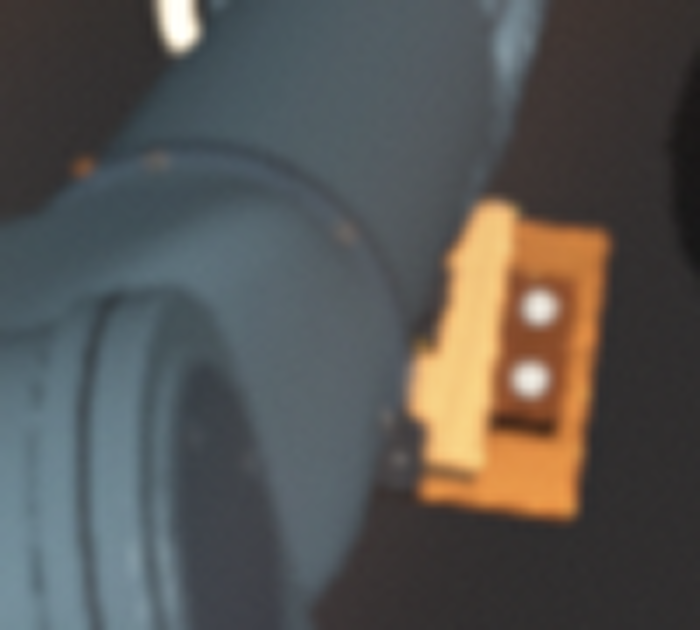

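Call:
{"fn": "carry_out", "kwargs": {"increments": "0.002 0.015 0.01 0 0.05;0.002 0.015 0.06 0 0.05;-0.15 0.237 0.08 1.9 0.05;-0.15 0.237 0.08 1.9 0.05;-0.15 0.237 0.08 1.9 0.05;-0.15 0.237 0.08 1.9 0.05;-0.15 0.237 0.08 1.9 0.05;-0.15 0.237 0.08 1.9 0.05;-0.15 0.237 0.08 1.9 0.05;-0.15 0.237 0.08 1.9 0.05"}}

```text
time_s: 25.45
tcp_pos: [421.2, 230.9, 88.6]
orientation: [0.0, 0.751, 0.66, -0.0]
ft_force: [0.1, -0.2, -0.3]
opening: 0.571
```

```bash
python3 -c "
from jaw import *
st();S=bot.camera('side');save(S,'s17',(130,90,280,210),5)
s=bot.read_state()['tcp_pos'];print((w2p(S,s+[0,0,36])[0]-[130,90]+.5)*5)
"
```

```text
t 25.45 [421.2 230.9  88.6] jaw -7.35 F [ 0.1 -0.2 -0.3] open mm 50.2
[328.22559045 286.32874655]
```

View pics/s17.png

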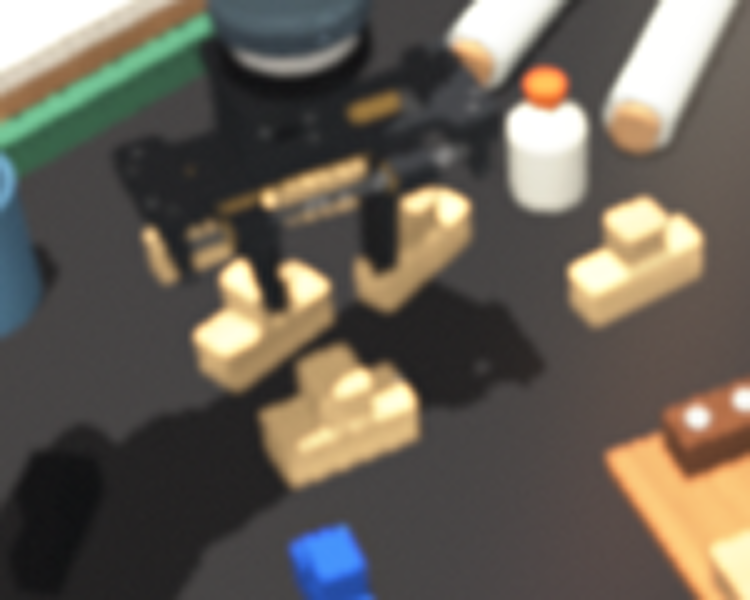

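Call:
{"fn": "carry_out", "kwargs": {"increments": "-0.001 0.0035 -0.04 0 0.05;-0.001 0.0035 -0.075 0 0.05;-0.001 0.0035 -0.09 0 0.05;-0.001 0.0035 -0.09 0 0.05;-0.001 0.0035 -0.09 0 0;-0.001 0.0035 -0.09 0 0;-0.001 0.0035 -0.09 0 0;-0.001 0.0035 -0.09 0 0"}}

```text
time_s: 26.5
tcp_pos: [419.9, 236.4, -0.6]
orientation: [-0.0, 0.75, 0.661, 0.001]
ft_force: [-1.0, -1.6, 6.7]
opening: 0.345
```

```bash
python3 -c "
from jaw import *
st()"
```

```text
t 26.50 [419.9 236.4  -0.6] jaw -7.18 F [-1.  -1.6  6.7] open mm 30.3
```

Call:
{"fn": "carry_out", "kwargs": {"increments": "0 0 0.04 0 0;0 0 0.08 0 0;0.04 -0.04 0.09 -1.7 0;0.08 -0.09 0.09 -1.7 0;0.12 -0.14 0.09 -1.7 0;0.145 -0.18 0.09 -1.7 0;0.156 -0.2005 0.09 -1.7 0;0.156 -0.2005 0.09 -1.7 0;0.156 -0.2005 0.07 -1.7 0;0.156 -0.2005 0.06 -1.7 0"}}

```text
time_s: 27.75
tcp_pos: [573.4, 37.5, 56.6]
orientation: [-0.001, 0.759, 0.651, -0.001]
ft_force: [0.5, 0.5, -0.7]
opening: 0.334
```

```bash
python3 -c "
from jaw import *
st();S=bot.camera('side');save(S,'s18',(225,110,355,220),6)
"
```

```text
t 27.75 [573.4  37.5  56.6] jaw -8.73 F [ 0.5  0.5 -0.7] open mm 29.4
```

View pics/s18.png

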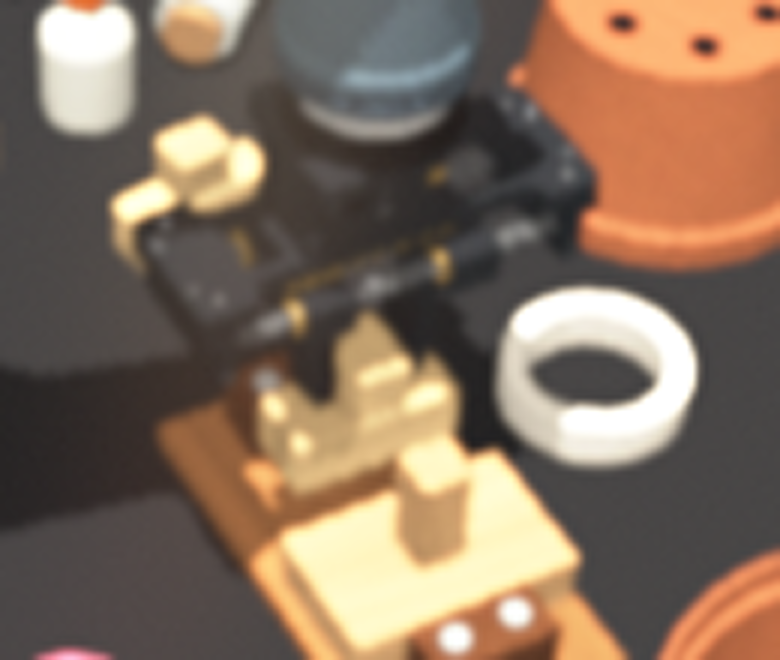

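Call:
{"fn": "carry_out", "kwargs": {"increments": "0.002 0 -0.03 0 0;0.002 0 -0.042 0 0;0.002 0 -0.043 0 0;0.002 0 -0.043 0 0;0.0017 -0.002 -0.043 0 0;0.0014 -0.004 -0.043 0 0;0.0011 -0.005 -0.043 0 0;0.001 -0.005 -0.043 0 0"}}

```text
time_s: 28.8
tcp_pos: [576.8, 30.8, 15.8]
orientation: [0.0, 0.76, 0.65, 0.001]
ft_force: [1.0, 2.8, 1.4]
opening: 0.34
```

Call:
{"fn": "carry_out", "kwargs": {"increments": "-0.0002 -0.001 0 0 0;-0.0003 -0.002 0 0 0;-0.0003 -0.002 0 0 0"}}

```text
time_s: 29.18
tcp_pos: [576.6, 30.6, 15.8]
orientation: [-0.001, 0.759, 0.651, 0.001]
ft_force: [1.7, 6.3, 2.3]
opening: 0.336
```

Call:
{"fn": "carry_out", "kwargs": {"increments": "0.0002 0.002 0 0 0;0.0002 0.002 -0.002 0 0;0.0002 0.002 -0.004 0 0;0.0002 0.002 -0.004 0 0"}}

```text
time_s: 29.68
tcp_pos: [576.0, 30.7, 11.5]
orientation: [-0.0, 0.76, 0.65, 0.0]
ft_force: [0.0, 3.9, 2.1]
opening: 0.341
```

Call:
{"fn": "carry_out", "kwargs": {"increments": "0 0 0 0 0.045;0 0 0 0 0.05;0 0 0 0 0.05;0 0 0.03 0 0.05;0 0 0.07 0 0.05;-0.03 0.04 0.09 0 0.05;-0.06 0.1 0.09 0 0.05;-0.10 0.16 0.09 0 0.05;-0.12 0.22 0.09 0 0.05;-0.12 0.22 0.09 0 0.05"}}

```text
time_s: 30.92
tcp_pos: [453.8, 254.8, 101.3]
orientation: [-0.001, 0.758, 0.653, 0.0]
ft_force: [0.4, 0.1, 0.1]
opening: 0.568
```

```bash
python3 -c "
from jaw import *
st();S=bot.camera('side');save(S,'s19',(225,110,355,220),6);T=bot.camera('top');save(T,'t19',(220,110,320,200),7)
"
```

```text
t 30.93 [453.8 254.8 101.3] jaw -8.49 F [0.4 0.1 0.1] open mm 49.9
```

View pics/s19.png

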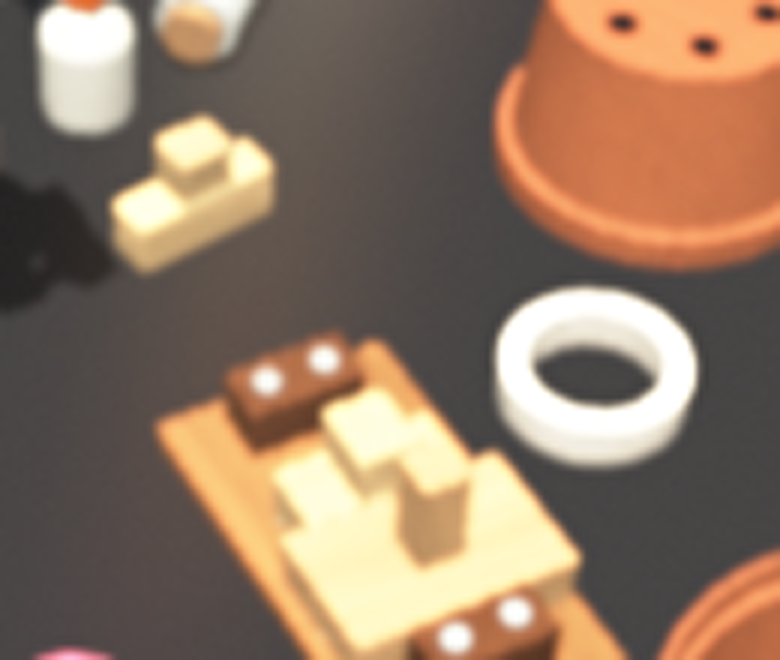

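View pics/t19.png

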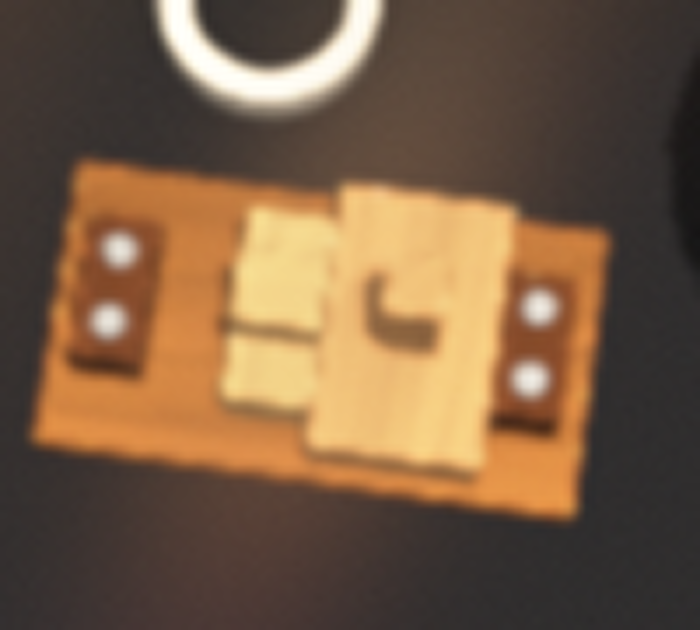

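Call:
{"fn": "carry_out", "kwargs": {"increments": "-0.028 0.075 0 21.5 0.05;-0.028 0.075 0 21.5 0.05;-0.028 0.075 0 21.5 0.05;-0.028 0.075 -0.03 21.5 0.05;-0.028 0.075 -0.05 21.5 0.05;-0.028 0.075 -0.05 21.5 0.05"}}

```text
time_s: 31.78
tcp_pos: [428.8, 321.7, 50.5]
orientation: [0.001, 0.628, 0.778, -0.002]
ft_force: [-0.1, -0.7, -0.1]
opening: 0.566
```

```bash
python3 -c "
from jaw import *
st();S=bot.camera('side');save(S,'s20',(130,90,280,210),5)"
```

```text
t 31.77 [428.8 321.7  50.5] jaw 12.20 F [-0.1 -0.7 -0.1] open mm 49.8
```

View pics/s20.png

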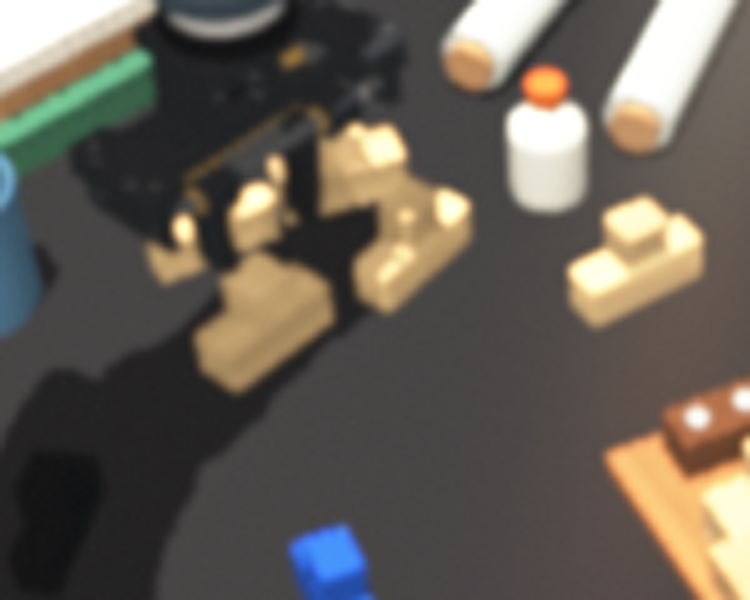

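Call:
{"fn": "carry_out", "kwargs": {"increments": "-0.002 0.004 0 0.5 0.05;-0.002 0.004 0 0.5 0.05"}}

```text
time_s: 32.08
tcp_pos: [426.5, 330.0, 52.3]
orientation: [0.0, 0.622, 0.783, 0.001]
ft_force: [-0.0, 0.3, -0.2]
opening: 0.567
```

Call:
{"fn": "carry_out", "kwargs": {"increments": "-0.0005 0 -0.03 0 0.05;-0.0005 0 -0.053 0 0.05;-0.0005 0 -0.053 0 0.05;-0.0005 0 -0.053 0 0.05;-0.0005 0 -0.053 0 0;-0.0005 0 -0.053 0 0;-0.0005 0 -0.053 0 0;-0.0005 0 -0.053 0 0"}}

```text
time_s: 33.08
tcp_pos: [425.8, 329.7, -0.9]
orientation: [-0.0, 0.622, 0.783, 0.0]
ft_force: [-1.1, -0.0, 5.6]
opening: 0.337
```

```bash
python3 -c "
from jaw import *
st()"
```

```text
t 33.08 [425.8 329.7  -0.9] jaw 13.12 F [-1.1 -0.   5.6] open mm 29.7
```

Call:
{"fn": "carry_out", "kwargs": {"increments": "0 0 0.04 0 0;0 0 0.08 0 0;0.04 -0.05 0.08 -10 0;0.08 -0.1 0.08 -20 0;0.11 -0.15 0.08 -22 0;0.13 -0.2 0.08 -22 0;0.15 -0.24 0.07 -22 0;0.155 -0.262 0.065 -22 0;0.155 -0.262 0.062 -22 0;0.155 -0.262 0.062 -22 0"}}

```text
time_s: 34.33
tcp_pos: [579.9, 69.0, 60.1]
orientation: [-0.001, 0.759, 0.651, -0.0]
ft_force: [0.4, 0.1, -0.3]
opening: 0.339
```

Call:
{"fn": "carry_out", "kwargs": {"increments": "0 0 -0.008 0 0;0 0 -0.014 0 0;0 0 -0.014 0 0"}}

```text
time_s: 34.7
tcp_pos: [580.0, 67.9, 45.8]
orientation: [-0.0, 0.759, 0.651, -0.001]
ft_force: [-0.1, 0.3, -0.4]
opening: 0.339
```

```bash
python3 -c "
from jaw import *
st();S=bot.camera('side');save(S,'s21',(225,110,355,220),6);T=bot.camera('top');save(T,'t21',(220,110,320,200),7)
s=bot.read_state()['tcp_pos'];print('yf',(s[0]-571.8)*.153+(s[1]-10)*.988,'xf',(s[0]-571.8)*.988-(s[1]-10)*.153)
"
```

```text
t 34.70 [580.   67.9  45.8] jaw -8.84 F [-0.1  0.3 -0.4] open mm 29.8
yf 58.162045192065165 xf -0.12375002778661859
```

View pics/s21.png

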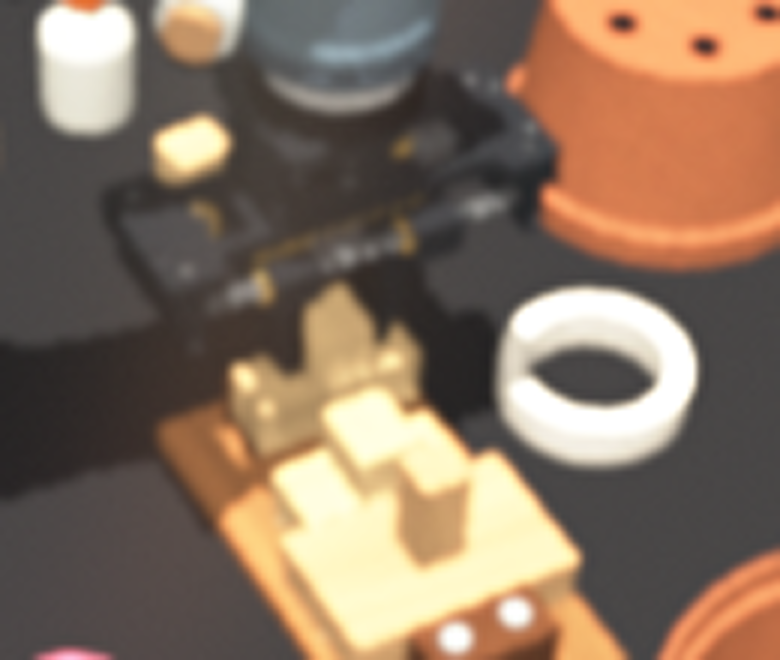

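Call:
{"fn": "carry_out", "kwargs": {"increments": "-0.0004 -0.003 0 0 0;-0.0006 -0.004 0 0 0;-0.0006 -0.004 0 0 0"}}

```text
time_s: 35.17
tcp_pos: [580.1, 63.2, 46.6]
orientation: [0.0, 0.76, 0.65, 0.0]
ft_force: [-0.1, 0.2, -1.4]
opening: 0.336
```

Call:
{"fn": "carry_out", "kwargs": {"increments": "-0.0001 -0.001 0 0 0;-0.0002 -0.0015 0 0 0;-0.0002 -0.0015 0 0 0"}}

```text
time_s: 35.55
tcp_pos: [579.8, 61.9, 46.5]
orientation: [-0.0, 0.76, 0.65, 0.0]
ft_force: [0.7, -0.2, -1.3]
opening: 0.335
```

Call:
{"fn": "carry_out", "kwargs": {"increments": "-0.0001 -0.001 0 0 0;-0.0002 -0.001 0 0 0;-0.0002 -0.001 0 0 0"}}

```text
time_s: 35.92
tcp_pos: [579.8, 61.5, 46.6]
orientation: [-0.0, 0.76, 0.65, 0.0]
ft_force: [0.9, 1.9, 0.6]
opening: 0.339
```

Call:
{"fn": "carry_out", "kwargs": {"increments": "-0.0001 -0.001 0 0 0;-0.0001 -0.001 0 0 0"}}

```text
time_s: 36.17
tcp_pos: [579.8, 61.3, 46.7]
orientation: [-0.0, 0.759, 0.651, 0.001]
ft_force: [0.6, 5.6, 0.7]
opening: 0.336
```

Call:
{"fn": "carry_out", "kwargs": {"increments": "0.0004 0.0033 0 0 0;0.0004 0.0033 0 0 0;0.0004 0.0033 -0.008 0 0;0.0004 0.0033 -0.012 0 0;0.0004 0.0033 -0.012 0 0"}}

```text
time_s: 36.8
tcp_pos: [579.4, 62.9, 33.9]
orientation: [-0.0, 0.76, 0.65, -0.001]
ft_force: [0.0, -0.5, -0.3]
opening: 0.34
```

Call:
{"fn": "carry_out", "kwargs": {"increments": "0 0 -0.01 0 0;0 0 -0.02 0 0;0 0 -0.021 0 0;0 0 -0.023 0 0;0 0 -0.023 0 0"}}

```text
time_s: 37.42
tcp_pos: [580.0, 63.2, 11.5]
orientation: [0.0, 0.76, 0.65, 0.0]
ft_force: [-0.6, 0.6, -0.5]
opening: 0.336
```

Call:
{"fn": "carry_out", "kwargs": {"increments": "0 0 0 0 0.045;0 0 0 0 0.05;0 0 0 0 0.05;0 0 0.03 0 0.05;0 0 0.07 0 0.05;0.052 0.175 0.08 8.3 0.05;0.052 0.175 0.08 8.3 0.05;0.052 0.175 0.08 8.3 0.05;0.052 0.175 0.08 8.3 0.05;0.052 0.175 0.08 8.3 0.05"}}

```text
time_s: 38.67
tcp_pos: [631.7, 237.2, 91.2]
orientation: [0.0, 0.711, 0.703, -0.001]
ft_force: [1.3, -1.1, -0.2]
opening: 0.568
```

```bash
python3 -c "
from jaw import *
st();S=bot.camera('side');save(S,'s22',(225,110,355,220),6);T=bot.camera('top');save(T,'t22',(220,110,320,200),7)
"
```

```text
t 38.67 [631.7 237.2  91.2] jaw -0.60 F [ 1.3 -1.1 -0.2] open mm 49.9
```

View pics/s22.png

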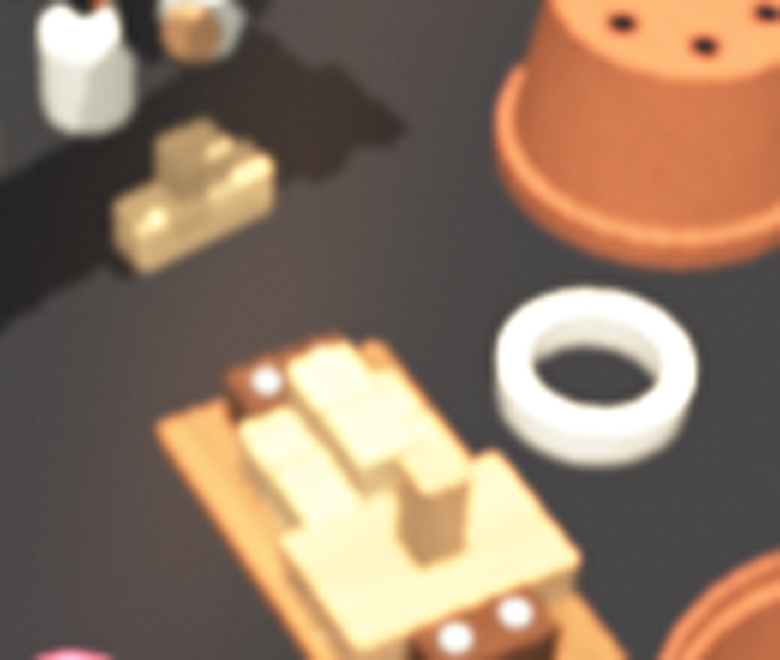

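View pics/t22.png

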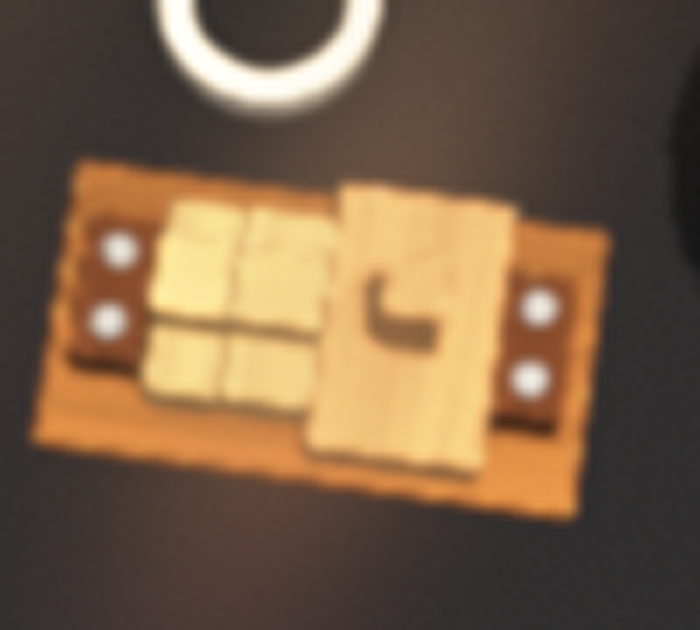

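Call:
{"fn": "carry_out", "kwargs": {"increments": "0.0005 0.001 -0.04 0 0.05;0.0005 0.001 -0.08 0 0.05;0.0005 0.001 -0.092 0 0.05;0.0005 0.001 -0.092 0 0.05;0.0005 0.001 -0.092 0 0;0.0005 0.001 -0.092 0 0;0.0005 0.001 -0.092 0 0;0.0005 0.001 -0.092 0 0;0.0005 0.001 -0.05 0 0;0.0005 0.001 0.01 0 0"}}

```text
time_s: 40.02
tcp_pos: [631.0, 238.9, 101.3]
orientation: [-0.001, 0.711, 0.704, -0.002]
ft_force: [1.3, 0.4, 0.6]
opening: 0.341
```

```bash
cat > pot.py <<'E'
from jaw import *
from scipy.optimize import minimize
def potfit(c,m):
    a=np.linspace(0,2*np.pi,60)
    def hull(x,y):
        P=np.vstack([np.c_[x+r*np.cos(a),y+r*np.sin(a),0*a+z] for r,z in((106,100),(106,88),(95,0))])
        im=np.zeros((384,512),np.uint8);cv2.fillConvexPoly(im,cv2.convexHull(np.round(w2p(c,P)*16).astype(np.int32)),1,shift=4);return im
    o=minimize(lambda p:(hull(*p)!=m).sum(),[650,-245],method="Nelder-Mead",options=dict(initial_simplex=[[650,-245],[665,-245],[650,-225]]));return o.x,o.fun
if __name__=="__main__":
    st()
    for n in("side","top"):
        c=bot.camera(n)
        for d in bot.silhouettes("pot_rim",c)[:2]:
            m=d["mask"].astype(np.uint8)
            if m.sum()>2500: print(n,np.round(potfit(c,m)[0],1),potfit(c,m)[1],m.sum(),round(d["score"],2))
E
python3 pot.py
```

```text
t 40.02 [631.  238.9 101.3] jaw -0.58 F [1.3 0.4 0.6] open mm 30.0
side [ 626.3 -250.8] 141.0 6651 0.62
top [ 626.4 -250.6] 374.0 4744 0.6
```

Call:
{"fn": "carry_out", "kwargs": {"increments": "0 0 0.03 0 0;-0.005 -0.06 0.035 0.6 0;-0.005 -0.12 0.035 0.6 0;-0.005 -0.18 0.035 0.6 0;-0.005 -0.24 0.035 0.6 0;-0.005 -0.30 0.035 0.6 0;-0.005 -0.36 0.035 0.6 0;-0.005 -0.42 0.035 0.6 0;-0.005 -0.47 0.035 0.6 0;-0.005 -0.51 0.035 0.6 0"}}

```text
time_s: 41.48
tcp_pos: [625.7, -272.8, 134.4]
orientation: [-0.001, 0.708, 0.707, -0.001]
ft_force: [-0.3, 0.1, -1.0]
opening: 0.336
```

Call:
{"fn": "carry_out", "kwargs": {"increments": "0 -0.034 0 0 0;0 -0.034 0 0 0;0 -0.034 0 0 0"}}

```text
time_s: 41.85
tcp_pos: [627.0, -303.0, 134.9]
orientation: [-0.001, 0.707, 0.707, 0.0]
ft_force: [0.2, 0.2, 0.2]
opening: 0.336
```

```bash
python3 pot.py; python3 -c "
from jaw import *
S=bot.camera('side');save(S,'s23',(290,120,490,300),4);T=bot.camera('top');save(T,'t23',(260,50,460,200),4)
"
```

```text
t 41.85 [ 627.  -303.   134.9] jaw 0.06 F [0.2 0.2 0.2] open mm 29.6
side [ 625.  -250.4] 1678.0 5054 0.92
```

View pics/s23.png

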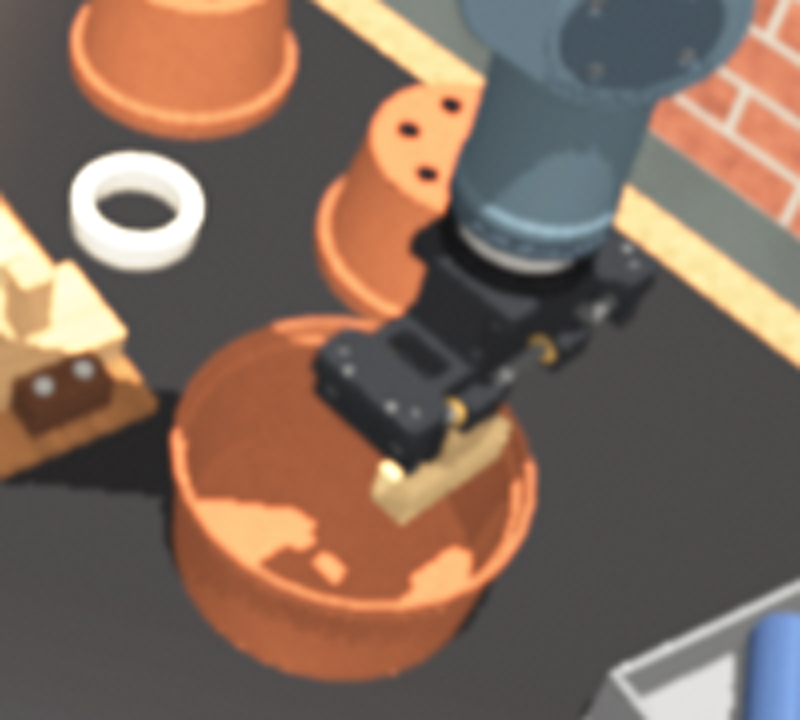

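View pics/t23.png

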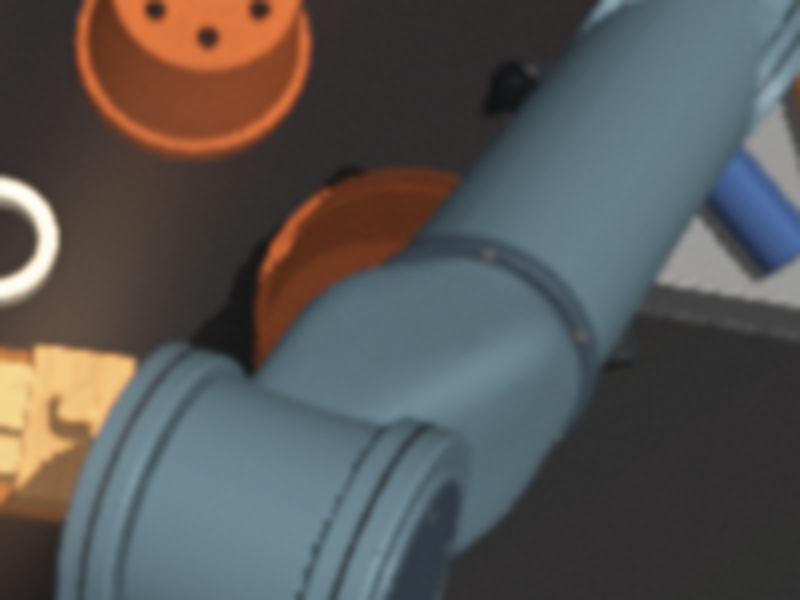

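Call:
{"fn": "carry_out", "kwargs": {"increments": "0 0.001 -0.05 0 0;0 0.001 -0.1 0 0;0 0.001 -0.115 0 0;0 0.001 -0.123 0 0;0 0.001 -0.123 0 0"}}

```text
time_s: 42.78
tcp_pos: [628.3, -304.3, 14.8]
orientation: [0.001, 0.707, 0.707, 0.0]
ft_force: [0.3, 0.1, -0.3]
opening: 0.339
```

Call:
{"fn": "carry_out", "kwargs": {"increments": "0 0 -0.005 0 0;0 0 -0.005 0 0;0 0 -0.005 0 0.045;0 0 -0.005 0 0.05;0 0 -0.005 0 0.05;0 0 0.03 0 0.05;0 0 0.08 0 0.05;0 0 0.12 0 0.05;0 0 0.12 0 0.05"}}

```text
time_s: 43.9
tcp_pos: [629.6, -305.3, 137.5]
orientation: [0.003, 0.707, 0.707, 0.001]
ft_force: [-0.2, 0.5, -0.6]
opening: 0.569
```

```bash
python3 -c "
from jaw import *
st();S=bot.camera('side');save(S,'s24',(290,120,490,300),4)
"
```

```text
t 43.90 [ 629.6 -305.3  137.5] jaw 0.01 F [-0.2  0.5 -0.6] open mm 50.0
```

View pics/s24.png

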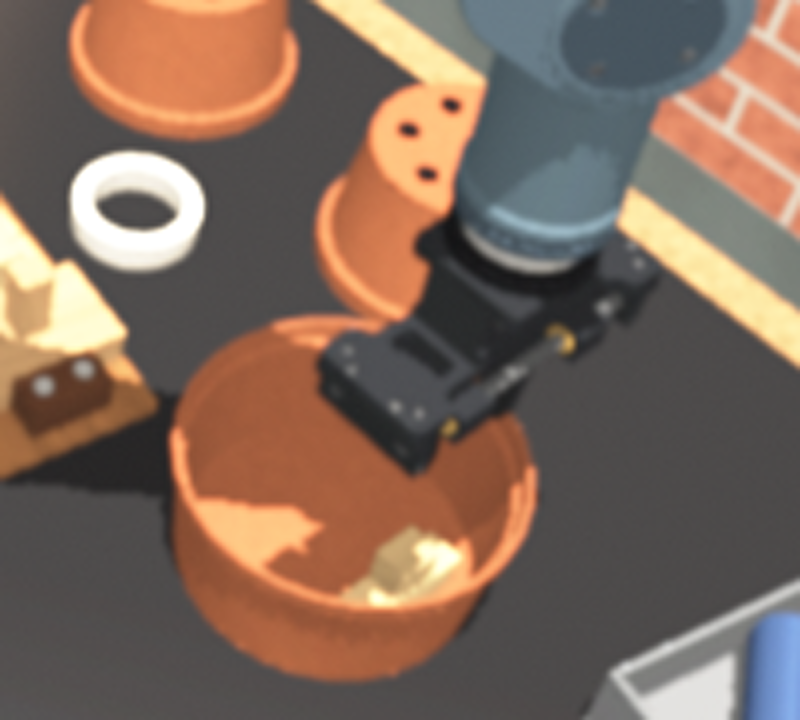

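Call:
{"fn": "carry_out", "kwargs": {"increments": "0 0.06 0 0 0.05;0 0.12 0 0 0.05;0 0.18 0 0 0.05;0 0.24 0 0 0.05;0 0.30 0 0 0.05;-0.02 0.36 0 5 0.05;-0.04 0.42 0 10 0.05;-0.06 0.48 0 15 0.05;-0.08 0.54 0 18 0.05;-0.097 0.60 0 18 0.05"}}

```text
time_s: 45.2
tcp_pos: [529.2, 294.8, 132.0]
orientation: [-0.001, 0.587, 0.809, -0.001]
ft_force: [1.4, -0.2, 0.0]
opening: 0.566
```

Call:
{"fn": "carry_out", "kwargs": {"increments": "0 0.039 -0.02 0 0.05;0 0.039 -0.06 0 0.05;0 0.039 -0.06 0 0.05;0 0.039 -0.06 0 0.05"}}

```text
time_s: 45.7
tcp_pos: [531.6, 331.5, 73.9]
orientation: [0.0, 0.588, 0.809, -0.0]
ft_force: [0.0, -0.5, 0.0]
opening: 0.566
```

```bash
python3 -c "
from jaw import *
st();S=bot.camera('side');save(S,'s25',(130,90,280,210),5);save(S,'s25b')"
```

```text
t 45.70 [531.6 331.5  73.9] jaw 17.94 F [ 0.  -0.5  0. ] open mm 49.8
```

View pics/s25b.png

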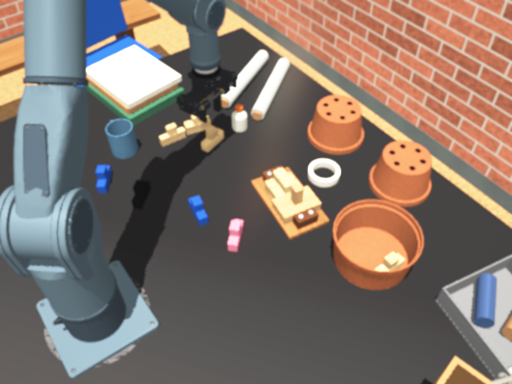

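Call:
{"fn": "carry_out", "kwargs": {"increments": "0.0008 0.003 -0.04 0 0.05;0.0008 0.003 -0.07 0 0.05;0.0008 0.003 -0.0745 0 0.05;0.0008 0.003 -0.0745 0 0.05;0.0008 0.003 -0.0745 0 0;0.0008 0.003 -0.0745 0 0;0.0008 0.003 -0.0745 0 0;0.0008 0.003 -0.0745 0 0"}}

```text
time_s: 46.75
tcp_pos: [532.4, 335.9, 0.0]
orientation: [0.0, 0.588, 0.809, 0.001]
ft_force: [-1.2, -0.6, 7.4]
opening: 0.341
```

Call:
{"fn": "carry_out", "kwargs": {"increments": "0 0 0.06 0 0;0 0 0.12 0 0;0.02 -0.04 0.14 -4 0;0.04 -0.1 0.14 -10 0;0.06 -0.16 0.14 -18 0;0.08 -0.22 0.14 -18 0;0.094 -0.28 0.14 -18 0;0.094 -0.34 0.14 -18 0;0.094 -0.40 0.14 -18 0;0.094 -0.46 0.14 -18 0"}}

```text
time_s: 48.0
tcp_pos: [625.8, -126.3, 139.2]
orientation: [0.0, 0.707, 0.707, 0.0]
ft_force: [1.1, -0.6, -0.4]
opening: 0.337
```

Call:
{"fn": "carry_out", "kwargs": {"increments": "0 -0.06 0 0 0;0 -0.11 0 0 0;0 -0.144 0 0 0;0 -0.144 0 0 0;0 -0.144 0 0 0"}}

```text
time_s: 48.62
tcp_pos: [626.2, -267.0, 138.8]
orientation: [-0.001, 0.707, 0.708, 0.0]
ft_force: [0.8, 0.7, -0.8]
opening: 0.336
```

```bash
python3 pot.py; python3 -c "
from jaw import *
S=bot.camera('side');save(S,'s26',(290,120,490,300),4)"
```

```text
t 48.62 [ 626.2 -267.   138.8] jaw 0.07 F [ 0.8  0.7 -0.8] open mm 29.5
side [ 628.7 -250.3] 1697.0 5020 0.69
```

View pics/s26.png

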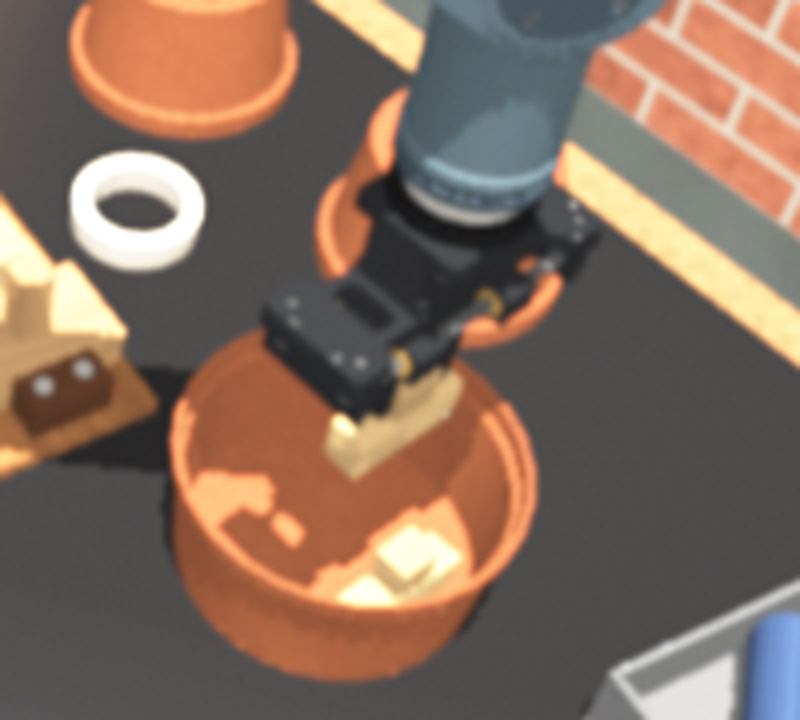

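Call:
{"fn": "carry_out", "kwargs": {"increments": "0 0 -0.05 0 0;0 0 -0.1 0 0;0 0 -0.12 0 0;0 0 -0.128 0 0;0 0 -0.13 0 0;0 0 -0.13 0 0;0 0 -0.13 0 0.045;0 0 -0.13 0 0.05;0 0 -0.13 0 0.05"}}

```text
time_s: 50.0
tcp_pos: [626.2, -268.6, 9.3]
orientation: [0.0, 0.707, 0.707, 0.0]
ft_force: [-0.4, 0.5, 0.5]
opening: 0.566
```

Call:
{"fn": "carry_out", "kwargs": {"increments": "0 0 0.04 0 0.05;0 0 0.1 0 0.05;0 0 0.13 0 0.05;0 0.06 0.13 0 0.05;0 0.12 0.13 0 0.05;0 0.18 0.13 0 0.05;0 0.24 0.13 0 0.05;0 0.30 0.13 0 0.05;-0.03 0.36 0.13 -6 0.05;-0.06 0.42 0.13 -12.7 0.05"}}

```text
time_s: 51.25
tcp_pos: [569.3, 145.1, 139.1]
orientation: [0.0, 0.782, 0.623, 0.0]
ft_force: [1.1, 1.0, 0.1]
opening: 0.566
```

```bash
python3 -c "
from jaw import *
st();S=bot.camera('side');save(S,'s27',(290,120,490,300),4)"
```

```text
t 51.25 [569.3 145.1 139.1] jaw -12.89 F [1.1 1.  0.1] open mm 49.8
```

View pics/s27.png

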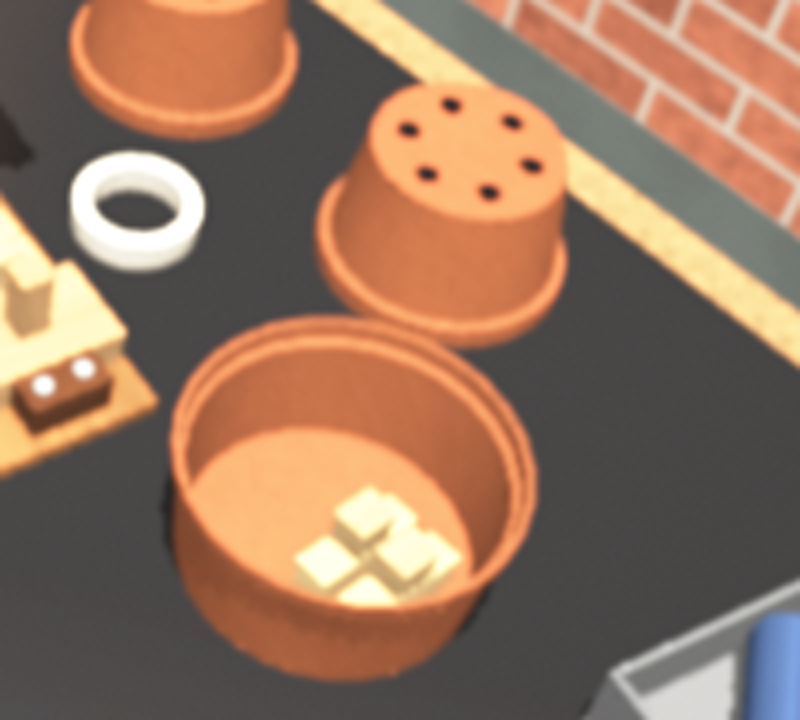

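Call:
{"fn": "carry_out", "kwargs": {"increments": "-0.008 0.06 0 0 0.05;-0.016 0.12 0 0 0.05;-0.024 0.18 0 0 0.05;-0.032 0.24 0 0 0.05;-0.034 0.27 -0.03 0 0.05;-0.034 0.27 -0.07 0 0.05;-0.034 0.27 -0.07 0 0.05;-0.034 0.27 -0.07 0 0.05"}}

```text
time_s: 52.3
tcp_pos: [537.5, 412.7, 70.5]
orientation: [0.0, 0.781, 0.624, 0.001]
ft_force: [0.7, -0.6, -0.3]
opening: 0.571
```

```bash
python3 -c "
from jaw import *
st();S=bot.camera('side');save(S,'s28',(130,70,280,190),5)
P=np.array([532.3,421.3]);print((w2p(S,[*P,58])[0]-[130,70]+.5)*5)"
```

```text
t 52.30 [537.5 412.7  70.5] jaw -12.75 F [ 0.7 -0.6 -0.3] open mm 50.3
[333.7780871  220.90611075]
```

View pics/s28.png

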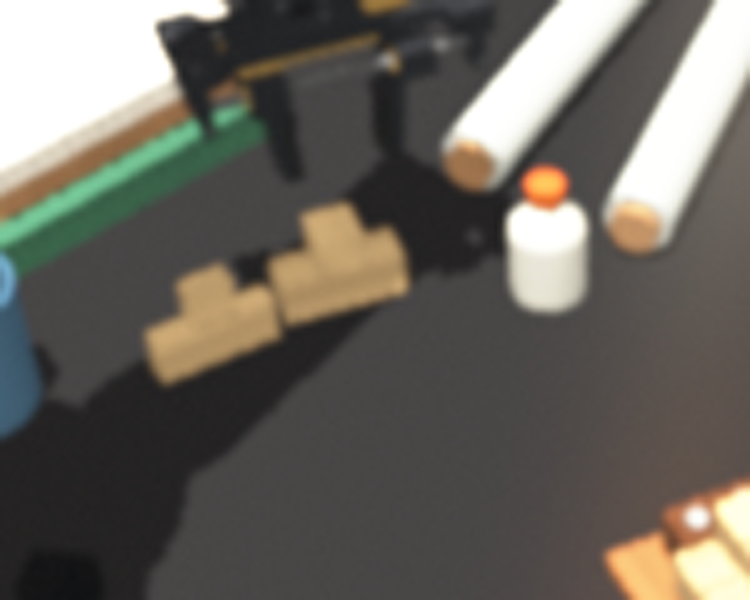

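Call:
{"fn": "carry_out", "kwargs": {"increments": "0 0 0 0 0.05;0 0 0 0 0.05"}}

```text
time_s: 52.6
tcp_pos: [536.7, 413.5, 70.2]
orientation: [-0.0, 0.781, 0.625, 0.001]
ft_force: [0.7, 0.2, 0.8]
opening: 0.568
```

Call:
{"fn": "carry_out", "kwargs": {"increments": "-0.0044 0.0078 0 0 0.05;-0.0044 0.0078 -0.04 0 0.05;-0.0044 0.0078 -0.071 0 0.05;-0.0044 0.0078 -0.071 0 0.05;-0.0044 0.0078 -0.071 0 0.05;-0.0044 0.0078 -0.071 0 0;-0.0044 0.0078 -0.071 0 0;-0.0044 0.0078 -0.071 0 0;-0.0044 0.0078 -0.071 0 0"}}

```text
time_s: 53.72
tcp_pos: [531.8, 421.4, -1.3]
orientation: [-0.0, 0.781, 0.625, 0.0]
ft_force: [-2.0, -0.6, 6.6]
opening: 0.338
```

Call:
{"fn": "carry_out", "kwargs": {"increments": "0 0 0.06 0 0;0 0 0.12 0 0;0.02 -0.04 0.14 4 0;0.04 -0.1 0.14 8 0;0.06 -0.16 0.14 12.8 0;0.08 -0.22 0.14 12.8 0;0.094 -0.28 0.14 12.8 0;0.094 -0.34 0.14 12.8 0;0.094 -0.40 0.14 12.8 0;0.094 -0.46 0.14 12.8 0"}}

```text
time_s: 54.98
tcp_pos: [625.4, -40.9, 137.9]
orientation: [0.0, 0.706, 0.708, -0.0]
ft_force: [0.7, -0.1, -1.8]
opening: 0.339
```

Call:
{"fn": "carry_out", "kwargs": {"increments": "0 -0.06 0 0 0;0 -0.11 0 0 0;0 -0.157 0 0 0;0 -0.157 0 0 0;0 -0.157 0 0 0"}}

```text
time_s: 55.6
tcp_pos: [625.6, -195.0, 137.6]
orientation: [-0.001, 0.706, 0.708, 0.0]
ft_force: [0.6, 0.5, -1.4]
opening: 0.338
```

```bash
python3 -c "
from jaw import *
st();S=bot.camera('side');save(S,'s29',(290,120,490,300),4)"
```

```text
t 55.60 [ 625.6 -195.   137.6] jaw 0.13 F [ 0.6  0.5 -1.4] open mm 29.7
```

View pics/s29.png

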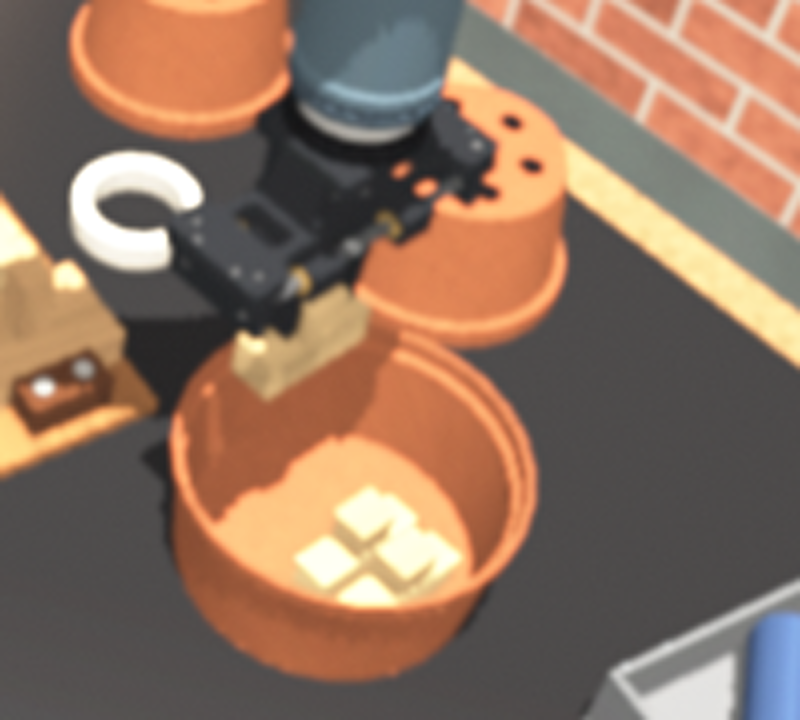

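```bash
python3 -c "
from jaw import *
import pickle
S,T,M=pickle.load(open('m.pkl','rb'))
for z in (60,80,100,120,140): print(z,np.round(p2w(T,(311.5,42.5),z)[:2]),np.round(p2w(S,(407,157.5),z)[:2]))
print(p2w(T,(309,58),0),p2w(S,(400,181),0))
"
```

```text
60 [ 903. -128.] [911. -96.]
80 [ 892. -125.] [ 892. -107.]
100 [ 881. -123.] [ 873. -118.]
120 [ 870. -120.] [ 853. -129.]
140 [ 859. -117.] [ 834. -141.]
[ 884.69374327 -126.51474106    0.        ] [ 879.09975805 -115.53620282    0.        ]
```

Call:
{"fn": "carry_out", "kwargs": {"increments": "0 0 -0.05 0 0;0 0 -0.1 0 0;0 0 -0.12 0 0;0 0 -0.126 0 0;0 0 -0.129 0 0;0 0 -0.129 0 0;0 0 -0.129 0 0.045;0 0 -0.129 0 0.05;0 0 -0.129 0 0.05"}}

```text
time_s: 56.78
tcp_pos: [625.9, -196.0, 9.3]
orientation: [0.0, 0.706, 0.708, 0.0]
ft_force: [0.0, 0.2, 0.0]
opening: 0.568
```

Call:
{"fn": "carry_out", "kwargs": {"increments": "0 0 0.04 0 0.05;0 0 0.1 0 0.05;0 0 0.13 0 0.05;0 0.06 0.13 0 0.05;0 0.12 0.13 0 0.05;0 0.18 0.13 0 0.05;0 0.24 0.13 0 0.05;-0.04 0.30 0.13 0 0.05;-0.08 0.36 0.13 -4 0.05;-0.12 0.42 0.13 -4 0.05"}}

```text
time_s: 58.02
tcp_pos: [520.5, 201.8, 139.2]
orientation: [0.0, 0.731, 0.682, 0.0]
ft_force: [0.3, 0.5, 0.4]
opening: 0.566
```

```bash
python3 -c "
from jaw import *
st();S=bot.camera('side');save(S,'s30',(290,120,490,300),4)"
```

```text
t 58.02 [520.5 201.8 139.2] jaw -3.93 F [0.3 0.5 0.4] open mm 49.8
```

View pics/s30.png

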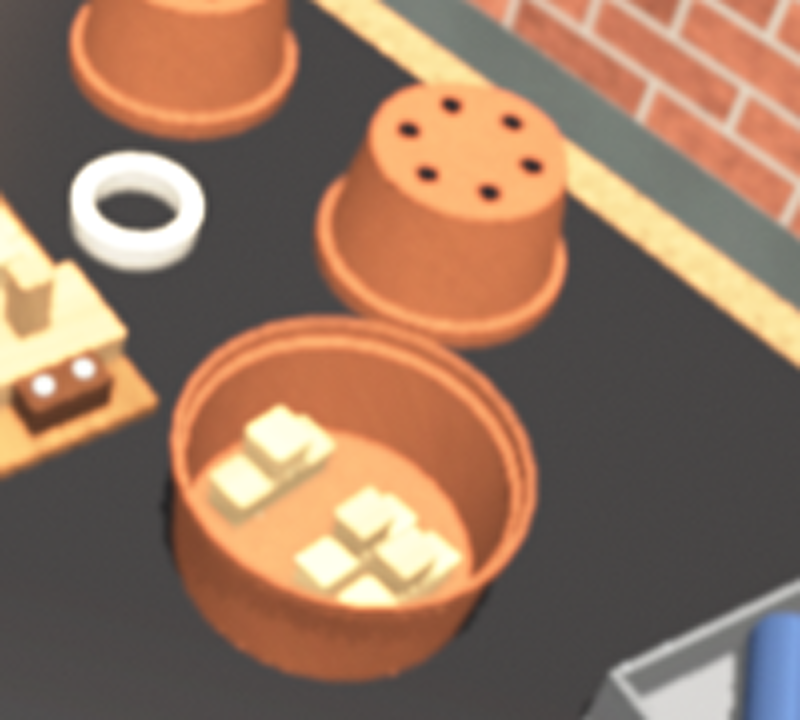

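Call:
{"fn": "carry_out", "kwargs": {"increments": "-0.019 0.06 0 0 0.05;-0.038 0.12 0 0 0.05;-0.057 0.18 0 0 0.05;-0.063 0.199 0 0 0.05;-0.063 0.199 -0.03 0 0.05;-0.063 0.199 -0.06 0 0.05;-0.063 0.199 -0.06 0 0.05;-0.063 0.199 -0.06 0 0.05"}}

```text
time_s: 59.08
tcp_pos: [459.8, 398.7, 80.1]
orientation: [0.0, 0.731, 0.682, 0.001]
ft_force: [0.6, 0.8, 0.4]
opening: 0.568
```

```bash
python3 -c "
from jaw import *
import pickle
st();S=bot.camera('side');save(S,'s31',(90,90,240,210),5)
_,T,M=pickle.load(open('m.pkl','rb'));print(p2w(T,(92,253),80),p2w(S,(121,125),90),p2w(T,(92,253),100))"
```

```text
t 59.08 [459.8 398.7  80.1] jaw -3.95 F [0.6 0.8 0.4] open mm 50.0
[299.73705392 464.61314819  80.        ] [309.68035625 474.58261408  90.        ] [298.04542169 457.97518543 100.        ]
```

View pics/s31.png

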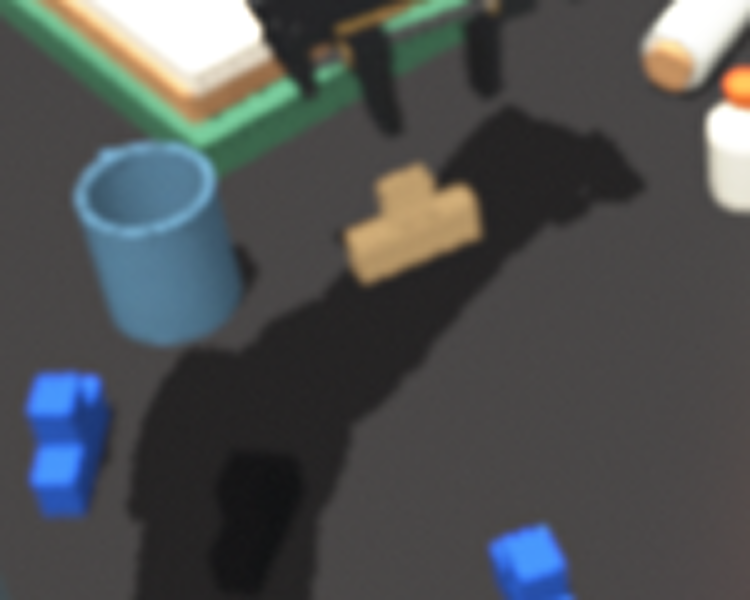

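Call:
{"fn": "carry_out", "kwargs": {"increments": "-0.0178 0.022 0 0 0.05;-0.0178 0.022 0 0 0.05;-0.0178 0.022 0 0 0.05"}}

```text
time_s: 59.5
tcp_pos: [441.9, 420.7, 79.9]
orientation: [0.0, 0.731, 0.683, 0.001]
ft_force: [0.6, 0.3, 0.0]
opening: 0.568
```

Call:
{"fn": "carry_out", "kwargs": {"increments": "0 0 -0.04 0 0.05;0 0 -0.07 0 0.05;0 0 -0.075 0 0.05;0 0 -0.075 0 0.05;0 0 -0.075 0 0;0 0 -0.075 0 0;0 0 -0.075 0 0;0 0 -0.075 0 0;0 0 -0.03 0 0;0 0 0.03 0 0"}}

```text
time_s: 60.75
tcp_pos: [439.8, 420.2, 109.0]
orientation: [0.0, 0.731, 0.683, -0.002]
ft_force: [1.1, 0.5, 0.4]
opening: 0.337
```

```bash
python3 -c "
from jaw import *
st();S=bot.camera('side');save(S,'s32',(90,60,240,180),5)"
```

```text
t 60.75 [439.8 420.2 109. ] jaw -3.88 F [1.1 0.5 0.4] open mm 29.7
```

View pics/s32.png

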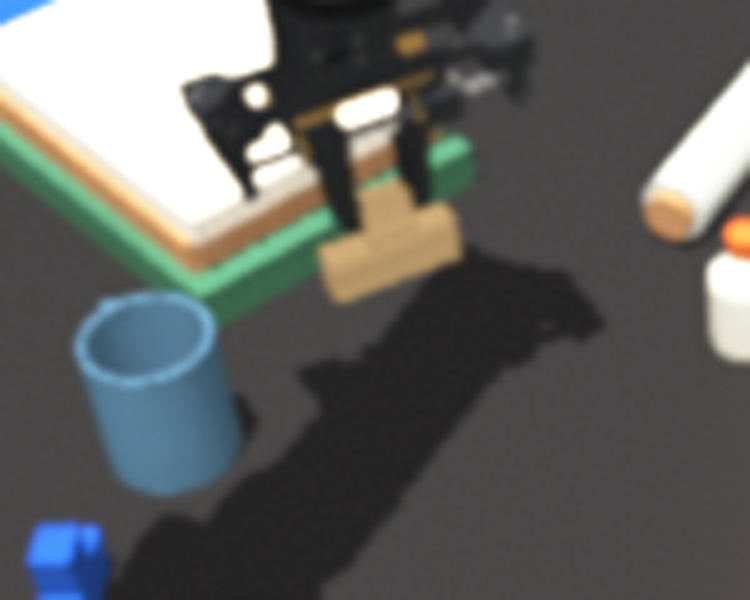

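Call:
{"fn": "carry_out", "kwargs": {"increments": "0.04 -0.04 0.03 2 0;0.08 -0.08 0.03 4 0;0.12 -0.12 0.03 4 0;0.15 -0.17 0.03 4 0;0.17 -0.22 0.03 4 0;0.184 -0.28 0.03 4 0;0.184 -0.34 0.03 4 0;0.184 -0.40 0.03 4 0;0.184 -0.46 0.03 4 0;0.184 -0.52 0.03 4 0"}}

```text
time_s: 62.05
tcp_pos: [624.7, -100.7, 139.0]
orientation: [0.0, 0.706, 0.708, 0.0]
ft_force: [0.9, 0.3, -1.1]
opening: 0.333
```

Call:
{"fn": "carry_out", "kwargs": {"increments": "0 -0.06 0 0 0;0 -0.11 0 0 0;0 -0.134 0 0 0;0 -0.134 0 0 0;0 -0.134 0 0 0"}}

```text
time_s: 62.68
tcp_pos: [625.2, -230.8, 138.7]
orientation: [-0.001, 0.706, 0.708, 0.0]
ft_force: [-0.0, 0.0, -1.1]
opening: 0.339
```

```bash
python3 -c "
from jaw import *
st();S=bot.camera('side');save(S,'s33',(290,120,490,300),4)"
```

```text
t 62.67 [ 625.2 -230.8  138.7] jaw 0.21 F [-0.   0.  -1.1] open mm 29.8
```

View pics/s33.png

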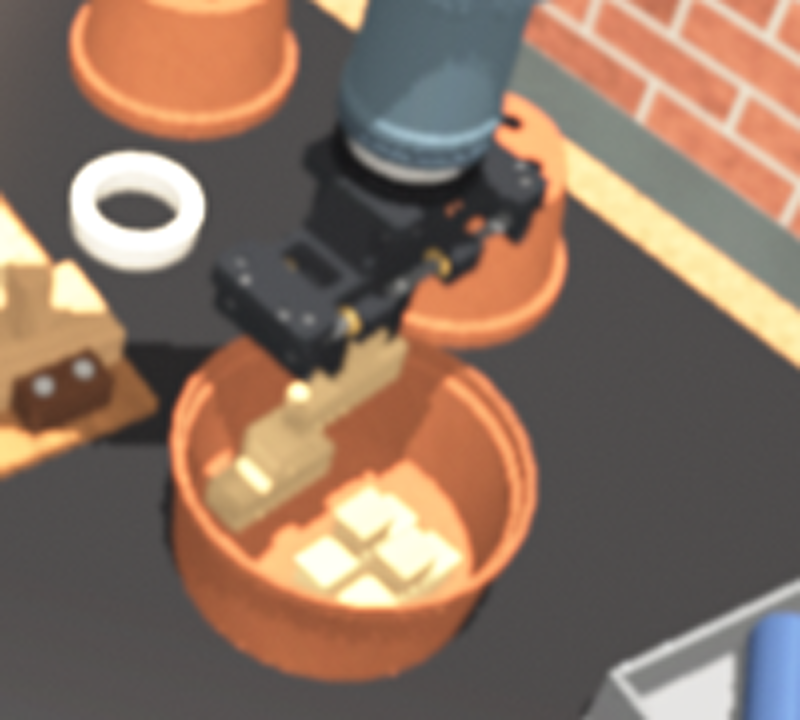

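Call:
{"fn": "carry_out", "kwargs": {"increments": "0 0 -0.05 0 0;0 0 -0.09 0 0;0 0 -0.11 0 0;0 0 -0.12 0 0;0 0 -0.123 0 0;0 0 -0.125 0 0;0 0 -0.125 0 0"}}

```text
time_s: 63.6
tcp_pos: [625.5, -233.2, 14.9]
orientation: [0.001, 0.706, 0.708, 0.0]
ft_force: [0.1, -0.3, -0.1]
opening: 0.335
```

Release, lift, and retreat clear of everything.

Call:
{"fn": "carry_out", "kwargs": {"increments": "0 0 0 0 0.04;0 0 0 0 0.05;0 0 0 0 0.05;0 0 0.05 0 0.05;0 0 0.1 0 0.05;0 0 0.15 0 0.05;0 0.06 0.18 0 0.05;0 0.12 0.18 0 0.05;-0.03 0.18 0.18 0 0.05;-0.06 0.24 0.18 0 0.05"}}

```text
time_s: 64.85
tcp_pos: [568.9, -0.4, 194.1]
orientation: [0.0, 0.706, 0.708, 0.0]
ft_force: [0.9, 1.4, 0.7]
opening: 0.569
```

Call:
{"fn": "carry_out", "kwargs": {"increments": "0 0.06 0 0 0.05;0 0.12 0 0 0.05;0 0.18 0 0 0.05;-0.02 0.24 0 0 0.05;-0.04 0.30 0 0 0.05;-0.06 0.34 0 0 0.05;-0.08 0.36 0 0 0.05;-0.08 0.36 0 0 0.05"}}

```text
time_s: 65.85
tcp_pos: [487.7, 359.8, 193.8]
orientation: [-0.001, 0.705, 0.709, -0.0]
ft_force: [1.2, -1.1, 0.2]
opening: 0.567
```

```bash
python3 pot.py; python3 -c "
from jaw import *
S=bot.camera('side');save(S,'s34',None,1.5);T=bot.camera('top');save(T,'t34',None,1.5);save(T,'t34z',(220,80,420,230),4)"
```

```text
t 65.85 [487.7 359.8 193.8] jaw 0.38 F [ 1.2 -1.1  0.2] open mm 49.9
side [ 627.6 -250.6] 1876.0 4830 0.78
top [ 622.6 -253.2] 1607.0 3503 0.92
```

View pics/s34.png

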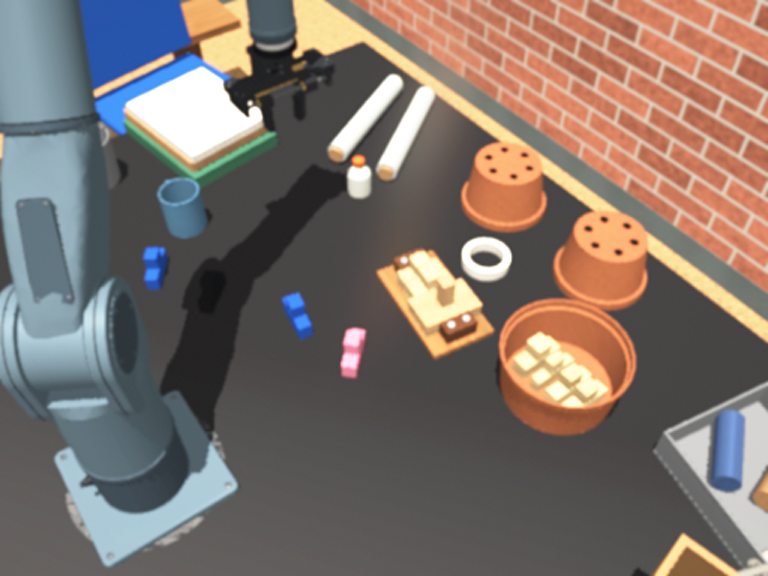

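View pics/t34z.png

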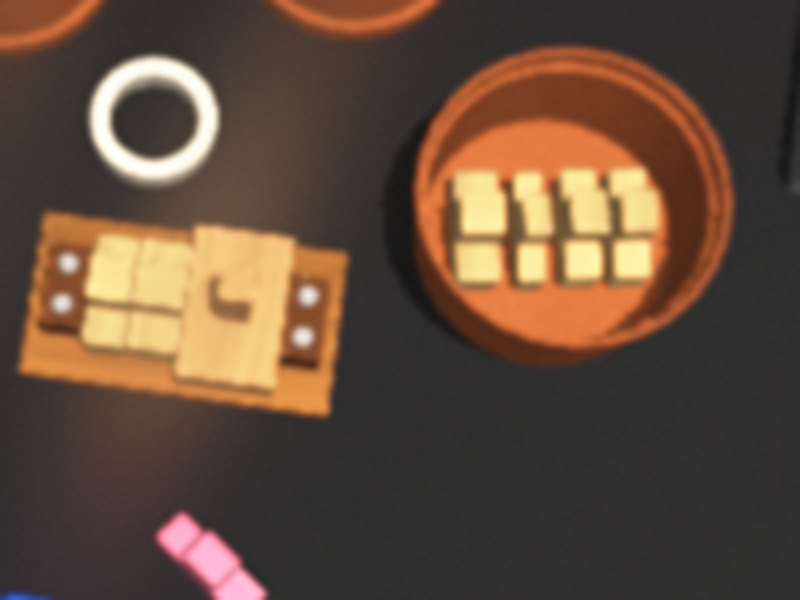

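View pics/t34.png

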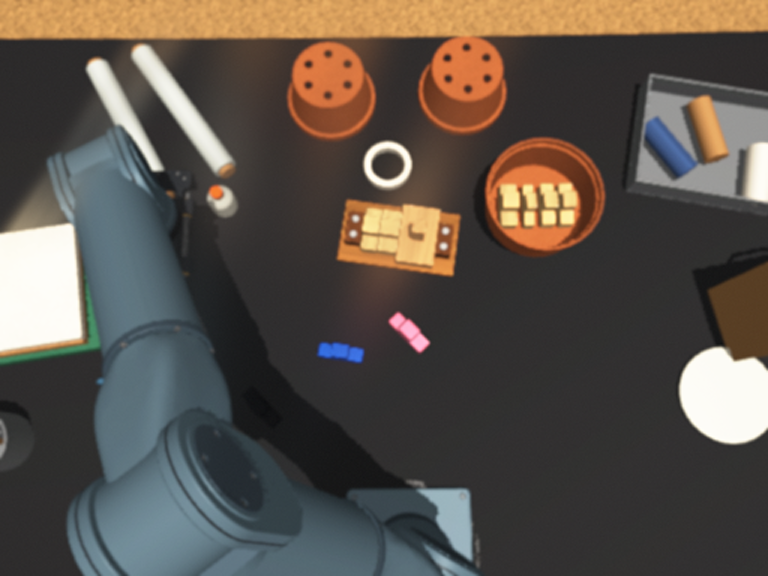

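```bash
python3 -c "
from jaw import *
print(bot.job_done());st()"
```

```text
the job is handed in; nothing more can be done
None
the job is handed in; nothing more can be done
```

The job is done and handed in, at about 66 s on the robot's clock. The foot stands post up in the frame against the −y stop. A 36 mm and then a 30 mm packer fill the rest of the space, which by the given sizes leaves about 4 mm of play. The four leftover packers (18, 24, 24 and 30 mm) stand in the mouth-up pot.

**Last checks:** In the final side and top pictures the foot and both packers look flat and in line with the stops. All four leftovers are inside the upright pot. The tape, the glue and the look-alikes I compared stand where they were. I felt no resistance when lowering the last packer, and the gripper was clear of everything at hand-in.

**What disagreed or went wrong:**
- **TCP height:** the reported TCP height read about 36 mm too low. My first grasp of the foot was therefore too high on its post. On the first lowering it caught on the stop and tilted, with contact forces up to about 45 N. I set it down, found the offset by touching the board, and pushed the foot gently flush.
- **Cameras:** the two cameras differed by 2 to 3 mm along y. I settled the fit by light contact instead.
- **Packer thickness:** I judged the thicknesses from picture fits only and did not measure them in the jaws. The snug result agrees with those readings.
- **Second 18 mm packer:** I never saw one, so I took it to be absent.

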